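# Move the sample row from the dry-block bath to the bottle rack

## Task

The four capped sample vessels in the dry-block bath are finished and must go into the empty wire bottle rack. Their places in the row are the only record of which sample is which, so stand them in the rack in the same order, left to right, as they now stand in the bath, one upright in each compartment. They are glass: lower each one until it stands on the rack's floor before letting go, do not drop or knock them over.

Things in the scene. Friction and masses are not known exactly. Their poses are not given: they have to be found in the camera images.
- heater: Fixed dry-block bath, off: white housing 316 mm long (y), 75 mm high, four aluminium blocks in a row along its y, at y = +108, +36, -36, -108 mm, x = 0. Origin: on the bench under the middle of that row; x away from the robot, y to the robot's left, z up; turned up to 0.3 rad. It reaches 52 mm behind the row's centre line and 102 mm before it (sloping grey control panel, lower than 80 mm).
- rack: Fixed steel wire bottle rack, empty: a row of four compartments along its y, centres at y = +108, +36, -36, -108 mm, x = 0, each 67 mm square inside. Origin: on the bench under the rack's middle; x away from the robot, y to the robot's left, z up; turned up to 0.3 rad, not as the bath. Floor top 3 mm, wire tops 33 mm over the bench; carrying loops outside both ends reach 41 mm.
- block_vial: Fixed aluminium block, 70 x 70 mm, one of four in the bath's row, with one round recess 32 mm wide, 25 mm deep in its top. The small vial stands in it at the start. Origin: centre of its underside, 25 mm over the bench; z up, heading as the bath; top face 53 mm, recess floor 28 mm over the origin.
- block_tube: Fixed aluminium block, 70 x 70 mm, one of four in the bath's row, with one round recess 34 mm wide, 25 mm deep in its top. The tall tube stands in it at the start. Origin: centre of its underside, 25 mm over the bench; z up, heading as the bath; top face 53 mm, recess floor 28 mm over the origin.
- block_square: Fixed aluminium block, 70 x 70 mm, one of four in the bath's row, with one square recess 49 mm wide, 25 mm deep in its top. The square bottle stands in it at the start. Origin: centre of its underside, 25 mm over the bench; z up, heading as the bath; top face 53 mm, recess floor 28 mm over the origin.
- block_flask: Fixed aluminium block, 70 x 70 mm, one of four in the bath's row, with one round recess 55 mm wide, 25 mm deep in its top. The conical flask stands in it at the start. Origin: centre of its underside, 25 mm over the bench; z up, heading as the bath; top face 53 mm, recess floor 28 mm over the origin.
- vial: Small round clear glass vial, the shortest vessel: 28 mm in diameter, 61 mm tall, with a blue screw cap 25 mm (27 mm over the ribs) in diameter from 45 to 61 mm height. Loose, about 35 g. Origin: centre of its underside, z up.
- tube: Tall straight flat-bottomed clear glass sample tube: 30 mm in diameter, 100 mm tall, with a blue cap 35 mm (37 mm over the ribs) in diameter from 84 to 100 mm height. Loose, about 50 g. Origin: centre of its underside, z up.
- square: Square clear glass bottle: body 45 x 45 mm (sides along its x and y, which lie along the bath's x and y at the start), 62 mm high, then a shoulder and a blue cap 38 mm (40 mm over the ribs) in diameter from 72 to 90 mm height. Loose, about 110 g. Origin: centre of its underside, z up.
- flask: Conical clear glass flask: 51 mm in diameter at the foot, tapering to a 23 mm neck at 56 mm height, with a blue cap 30 mm (32 mm over the ribs) in diameter from 68 to 86 mm height. Loose, about 60 g. Origin: centre of its underside, z up.
There are look-alikes about, which are no part of the job. What is shaped like the tube but green is not meant. What is shaped like the square but orange is not meant.

How it is judged:
By the outcome, as a careful person would: the job done as asked, in the order asked, and still so for the second after the job is handed in, with the robot touching nothing.
It also fails if it takes over 112 s, if anything falls off the work surface, if the arm or the gripper's body presses on something with over 40 N, if the wrist force passes 120 N, or if a joint passes its speed limit or range.

## Robot

A 6-joint arm with a two-finger parallel gripper is mounted at the origin on the work surface. World frame = base frame: x ahead of the robot, y to its left, z up, the work surface at z = 0. Lengths are in mm, angles in rad, forces in N, time in s.
With the tool pointing down it reaches from about 350 to 975 mm from the base axis. Payload 7.1 kg.
Tool frame: the origin (TCP) lies at the very end of the fingers, on their centre line; the grasp point (between the pads) lies 19 mm behind it (ctrl.grip_depth is the distance from the TCP to the grasp point, in mm); x points along the fingers, z is the direction in which the jaws open and shut, and the axes are right-handed (so a half turn about x gives the same grasp; the last joint's range is limited). The gripper opens to 88 mm and grips with 3 to 60 N. Pads are 20 mm wide; open, the fingers measure 115 mm over their backs; the gripper's body (75 mm by 178 mm) begins 61 mm behind the grasp point.
Start: joints at [-1.333, 0.423, 1.63, -0, 1.089, -0.019], TCP at [158.761, -604.483, 222.675] pointing down, gripper open.
Joint ranges: [-3, 3], [-0.9, 2.11], [0.09, 2.58], [-1.31, 4.45], [0.11, 2.69], [-2.54, 2.54]. Speed limits (rad/s): [2.39, 2.39, 3.01, 3.14, 3.14, 3.14].

## Interface

Orientations are given as a rotation vector (axis times angle).
In Python, from workcell import ctrl gives the robot as it stands. The module is installed in compiled form; this text tells all that it offers.
- The arm moves only by the tool send_rows, never from a script. Its argument "rows" is a list of rows, each a list of 4 numbers: the shift along the tool's x, y, z in mm, then the turn about the tool's x in rad. In form: [[x, y, z, turn], ...]. A call has 1 to 10 rows; each row shifts and turns the pose as measured when the row begins, along the tool's axes as they then stand; what a row does not reach is not made up. A row lasts 1/12 s, in which the tool goes at most 41.7 mm and 7.16 degrees, less where a joint would pass 70% of its speed; a pose out of reach is approached as far as the arm can. A call with a gripper value outside its range is refused whole. "fingers" is the opening, from 0 (shut) to 1 (fully open), set as the call begins (left out, the last holds). The fingers move at their own pace and stop on an object; the grip force is fixed at half the most. Time passes only in rows, so rows that do not move let the fingers close. It gives the time, the measured TCP pose, the force and the opening at its end, in the units of the state.
- ctrl.get_obs(): the state, without advancing time (a new reading comes with each control period).
- ctrl.get_image(name): name is "side" or "top"; returns a dict with "img" (384x512x3 uint8, red, green, blue), "depth" (384x512 float32, mm along the optical axis (not along the pixel's ray), 0 where there is no reading), "mtx" (3x3 intrinsics, pixels), "world_from_camera" (4x4, takes a point from camera to world coordinates). Camera axes: x right, y down, z forward; pixel columns grow to the right and rows downward; lengths in mm; the calibration is good to about 2 mm. A picture is of the moment at which its call begins.
- ctrl.close_job(): hands the job in, once; it reports no verdict.
The state is a dict: "t": time; "qpos": joint angles; "qvel": joint speeds; "joint_torque": joint torques, N m; "ee_pos": TCP position; "orientation": TCP orientation; "ft_force": force on the tool from outside, world axes, zero at the start; "moment": the same for the moment, N m; "width": finger opening in mm.
Only numpy, scipy, OpenCV 4.12 (cv2) and the standard library are available. Lean on these libraries where they do the work, as an engineer would, in place of code of your own. Each camera call takes 0.05 s, during which the arm holds its last target.

## Working session

There is one attempt and no reset: what is moved stays moved. The work goes in short steps, Python scripts to look and compute and a tool call to move; the robot and the scene stay as the last step left them, time stands still between calls to the robot, and variables do not carry over. Pictures are saved under pics/ and viewed, and the job is handed in when it is done.

Besides the shell and the picture viewer there is one more tool, called after ">>>" in YAML: its name, and indented under it one key for each argument. send_rows: Moves the arm, as the interface text tells. Its arguments: {"type":"object","properties":{"rows":{"type":"array"},"fingers":{"type":"number"}},"required":["rows"]}

```bash
mkdir -p pics; cat > h.py <<'E'
from workcell import ctrl
import numpy as np, cv2
from scipy.spatial.transform import Rotation as R
def shot(n,tag):
    d=ctrl.get_image(n); np.savez(f'pics/{tag}.npz',**d)
    cv2.imwrite(f'pics/{tag}.png',cv2.cvtColor(d['img'],cv2.COLOR_RGB2BGR)); return d
def pts(d):
    K=d['mtx'];T=d['world_from_camera'];z=d['depth'];v,u=np.mgrid[:z.shape[0],:z.shape[1]]
    P=np.stack([(u-K[0,2])/K[0,0]*z,(v-K[1,2])/K[1,1]*z,z],-1)
    return P@T[:3,:3].T+T[:3,3]
def ray(d,u,v):
    K=d['mtx'];T=d['world_from_camera']
    r=T[:3,:3]@np.array([(u-K[0,2])/K[0,0],(v-K[1,2])/K[1,1],1]);return T[:3,3],r
def onplane(d,u,v,z):
    o,r=ray(d,u,v);return o+r*(z-o[2])/r[2]
E
python3 - <<'E'
from h import *
np.set_printoptions(precision=3,suppress=True)
for n in('side','top'):
    d=shot(n,n+'0');print(n,d['mtx'].tolist(),d['world_from_camera'])
o=ctrl.get_obs();print(o);print(R.from_rotvec(o['orientation']).as_matrix(),ctrl.grip_depth)
E
```

```text
side [[406.887682901478, 0.0, 260.7427094341249], [0.0, 406.887682901478, 188.0822581705565], [0.0, 0.0, 1.0]] [[ -0.805  -0.446   0.39  169.395]
 [ -0.593   0.61   -0.526 478.466]
 [ -0.003  -0.655  -0.756 866.775]
 [  0.      0.      0.      1.   ]]
top [[406.18511523759497, 0.0, 250.99047751831873], [0.0, 406.18511523759497, 188.5659598122494], [0.0, 0.0, 1.0]] [[ -0.011  -0.976   0.219 371.65 ]
 [ -1.      0.011  -0.004 -54.986]
 [  0.001  -0.219  -0.976 992.153]
 [  0.      0.      0.      1.   ]]
{'t': 0.1, 'qpos': array([-1.333,  0.424,  1.631,  0.   ,  1.089, -0.019]), 'qvel': array([ 0.001, -0.001, -0.002,  0.   , -0.001,  0.001]), 'joint_torque': array([  0.   , -54.561, -27.432,   0.064,   0.019,  -0.   ]), 'ee_pos': array([ 158.637, -604.01 ,  221.979]), 'orientation': array([ 1.019,  1.321, -1.017]), 'ft_force': array([ 0.215, -0.81 ,  0.273]), 'moment': array([-0.023,  0.002,  0.046]), 'width': 87.59865196098872}
[[-0.     0.967  0.254]
 [ 0.001  0.254 -0.967]
 [-1.     0.    -0.001]] 18.700000000000003
```

View pics/top0.png

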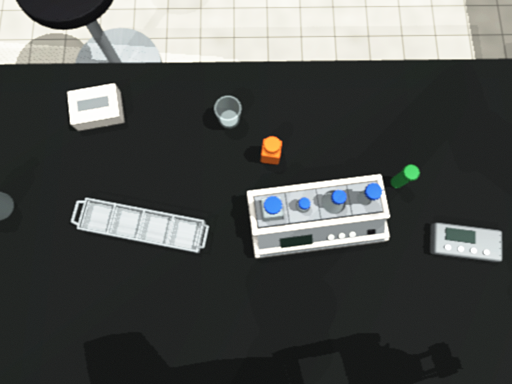

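View pics/side0.png

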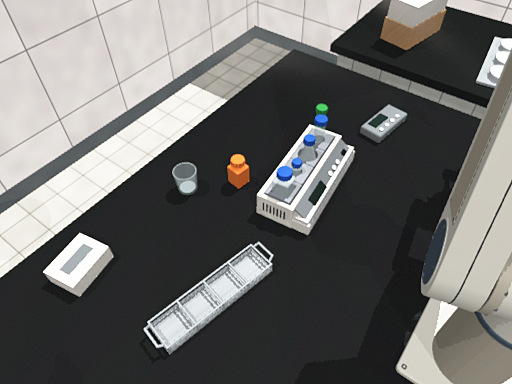

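The top view shows the bath with blue caps at about (273,205), (304,204), (339,197) and (373,191). The empty rack is on the left, spanning (75,210)–(207,240). The orange look-alike is at (271,150) and the green one at (405,175).

```bash
cat > m.py <<'E'
from h import *
np.set_printoptions(precision=1,suppress=True)
def load(t): return dict(np.load(f'pics/{t}.npz'))
def blobs(d,lo,hi,amin=20):
    h=cv2.cvtColor(d['img'],cv2.COLOR_RGB2HSV)
    m=cv2.inRange(h,lo,hi);n,l,s,c=cv2.connectedComponentsWithStats(m)
    P=pts(d);out=[]
    for i in range(1,n):
        if s[i,4]>=amin:
            q=P[l==i];q=q[d['depth'][l==i]>0]
            ztop=np.percentile(q[:,2],90)
            t=q[q[:,2]>ztop-3]
            out.append((c[i],s[i].tolist(),ztop,(t.max(0)+t.min(0))/2,np.ptp(t,axis=0),len(t)))
    return out
E
python3 - <<'E'
from m import *
for n in('top0','side0'):
    d=load(n)
    for nm,lo,hi in(('blue',(105,130,60),(125,255,255)),('green',(50,120,50),(80,255,255)),('orange',(5,150,80),(18,255,255))):
        for b in blobs(d,lo,hi):print(n,nm,*b)
    P=pts(d)
    if n=='top0':
        for u,v in((240,300),(400,300),(150,290)):print(P[v,u])
        # bigger view
        im=cv2.cvtColor(d['img'],cv2.COLOR_RGB2BGR)
        cv2.imwrite('pics/b1.png',cv2.resize(im[165:265,240:400],None,fx=5,fy=5,interpolation=cv2.INTER_CUBIC))
        cv2.imwrite('pics/r1.png',cv2.resize(im[185:265,60:220],None,fx=5,fy=5,interpolation=cv2.INTER_CUBIC))
    else:
        im=cv2.cvtColor(d['img'],cv2.COLOR_RGB2BGR)
        cv2.imwrite('pics/b2.png',cv2.resize(im[95:235,250:365],None,fx=4,fy=4,interpolation=cv2.INTER_CUBIC))
        cv2.imwrite('pics/r2.png',cv2.resize(im[235:355,135:285],None,fx=4,fy=4,interpolation=cv2.INTER_CUBIC))
E
```

```text
top0 blue [372.7 191.2] [365, 183, 17, 17, 216] 155.48591392520336 [ 552.6 -316.9  155.5] [32.6 33.1  5.9] 150
top0 blue [338.4 196.7] [331, 190, 15, 14, 172] 141.55810420556188 [ 543.1 -245.4  141.6] [27.9 28.4  5.9] 116
top0 blue [272.4 204.9] [264, 196, 18, 18, 239] 145.51851857897154 [ 526.5 -103.5  144.8] [36.3 36.3  4.6] 181
top0 blue [303.9 203.2] [299, 198, 11, 11, 105] 116.60857852121778 [ 534.5 -174.4  115.9] [22.1 22.1  4.6] 66
top0 green [405.5 175.6] [391, 164, 29, 24, 419] 101.80920936303585 [ 606.2 -421.3  101.8] [33.1 34.9  6. ] 149
top0 orange [270.7 152.1] [261, 136, 22, 29, 380] 88.9088576108639 [ 680.4 -106.4   89.5] [40.1 37.5  7. ] 60
[325.  -29.8   2. ]
[ 320.6 -406.9    0.8]
[350.3 183.    1.4]
side0 blue [320.7 120. ] [314, 114, 15, 13, 147] 154.30999068846808 [ 553.2 -316.   153.9] [34.7 35.3  5.1] 83
side0 blue [309.1 139.9] [303, 134, 13, 12, 112] 140.49991498552552 [ 544.6 -244.6  139.6] [27.5 27.6  4.2] 59
side0 blue [296.4 162.6] [292, 158, 10, 10, 84] 115.94073736271176 [ 537.5 -173.2  115.3] [21.6 23.9  4.5] 36
side0 blue [284.3 173.1] [277, 166, 16, 15, 193] 144.60521411684172 [ 528.2 -101.6  144.1] [33.8 38.2  4.8] 119
side0 green [321.2 108.6] [315, 103, 13, 12, 118] 101.57684663364101 [ 607.1 -419.4  100.8] [33.4 31.6  4.2] 56
side0 orange [237.8 171.3] [227, 154, 23, 35, 571] 89.49688395100662 [ 681.6 -106.4   90.2] [38.1 35.9  6.4] 90
```

```bash
python3 -c "
import cv2,numpy as np
a=cv2.imread('pics/b2.png');b=cv2.imread('pics/r2.png');print(a.shape,b.shape)"
```

```text
(560, 460, 3) (480, 600, 3)
```

View pics/b1.png

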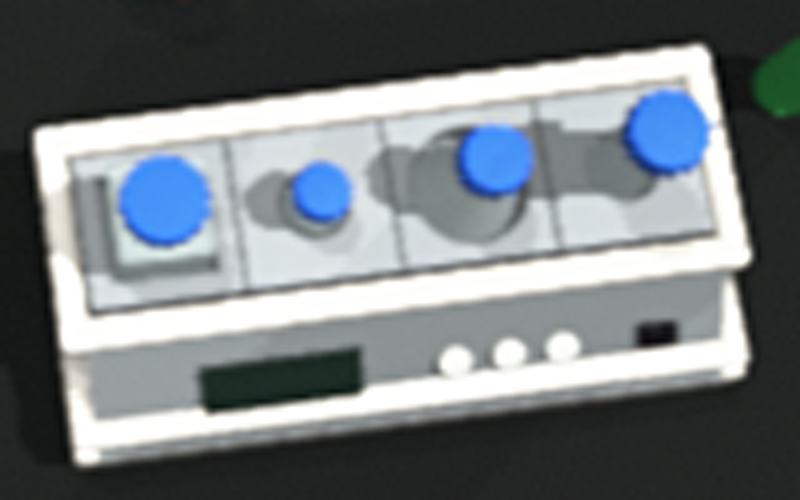

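View pics/b2.png

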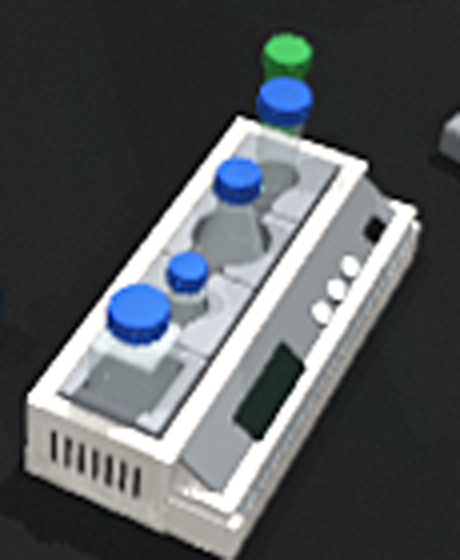

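View pics/r1.png

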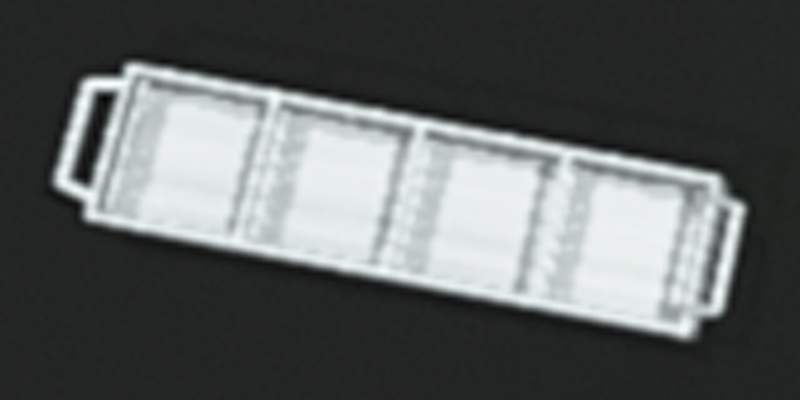

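View pics/r2.png

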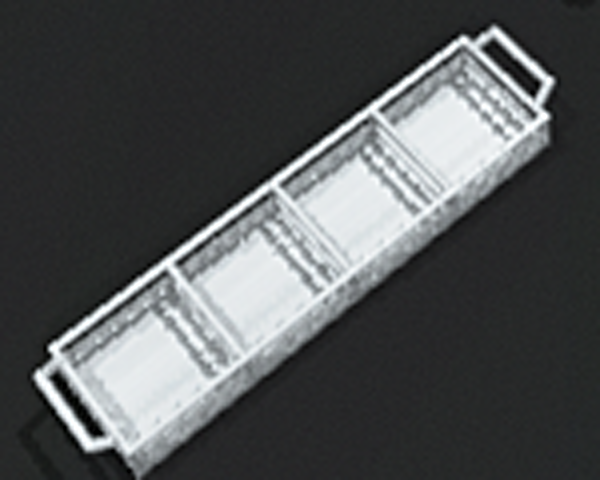

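```bash
python3 - <<'E'
from m import *
t,s=load('top0'),load('side0')
def tri(a,b):
    (o1,r1),(o2,r2)=ray(t,*a),ray(s,*b)
    k=np.linalg.lstsq(np.stack([r1,-r2],1),o2-o1,rcond=None)[0]
    p,q=o1+k[0]*r1,o2+k[1]*r2
    return (p+q)/2,np.linalg.norm(p-q)
T=[(130,68),(92,215),(718,180),(692,328)];S=[(58,350),(132,446),(465,40),(546,118)]
for a,b in zip(T,S):
    a=(60+a[0]/5-.4,185+a[1]/5-.4);b=(135+b[0]/4-.4,235+b[1]/4-.4)
    print(*tri(a,b),onplane(t,*a,33),onplane(s,*b,33))
# caps tri (centroids; slightly different faces)
for a,b in (((372.7,191.2),(320.7,120)),((338.4,196.7),(309.1,139.9)),((303.9,203.2),(296.4,162.6)),((272.4,204.9),(284.3,173.1))):
    print('cap',*tri(a,b))
for d in(t,s):
    P=pts(d);m=(P[...,0]>420)&(P[...,0]<600)&(P[...,1]>30)&(P[...,1]<420)&(d['depth']>0)
    q=P[m&(P[...,2]>28)&(P[...,2]<38)]; r=cv2.minAreaRect(q[:,:2].astype(np.float32)); print(len(q),np.percentile(q[:,2],[10,50,90]),r)
    q=P[m&(P[...,2]>12)&(P[...,2]<46)]; r=cv2.minAreaRect(q[:,:2].astype(np.float32)); print(len(q),r)
    f=P[m&(P[...,2]<12)&(d['img'].min(-1)>150)];print('floor',len(f),np.median(f[:,2]),f.mean(0))
    # bath block top
    m=(P[...,0]>460)&(P[...,0]<620)&(P[...,1]>-390)&(P[...,1]<-30)&(P[...,2]>70)&(P[...,2]<85)
    print('bath',np.percentile(P[m][:,2],[10,50,90]),cv2.minAreaRect(P[m][:,:2].astype(np.float32)))
E
```

```text
[567.  339.2  34. ] 0.17345156794206312 [567.2 339.5  33. ] [567.6 339.   33. ]
[497.5 351.7  35.9] 3.3995260234323106 [496.3 352.   33. ] [500.3 351.8  33. ]
[511.2  56.7  30.5] 2.380903147524277 [509.7  55.9  33. ] [511.3  58.3  33. ]
[442.   68.7  24.8] 2.8531956675736474 [440.1  67.   33. ] [440.7  73.1  33. ]
cap [ 552.9 -316.9  147.7] 1.576326986598717
cap [ 545.1 -247.1  130.3] 1.2162402642715353
cap [ 536.  -174.5  109. ] 2.1877591803810046
cap [ 527.7 -103.4  135.9] 1.2695582994191463
844 [30.5 32.8 35.1] ((503.8264465332031, 207.44833374023438), (322.0576171875, 77.14642333984375), 78.5040512084961)
1325 ((503.79547119140625, 207.25608825683594), (322.4530944824219, 77.24195098876953), 78.52802276611328)
floor 2754 3.779989426426596 [503.8 209.9   3.8]
bath [72.9 76.8 80.1] ((535.5755004882812, -210.61184692382812), (113.26268005371094, 316.4002990722656), 6.733341217041016)
971 [30.2 32.4 34.5] ((506.7456970214844, 207.69580078125), (319.4580078125, 78.701416015625), 78.22721099853516)
1861 ((506.35943603515625, 207.07144165039062), (321.4648742675781, 79.1119155883789), 78.19249725341797)
floor 2493 3.3154655635622703 [513.6 214.9   3.3]
bath [72.5 76.  79.6] ((537.9937744140625, -209.34072875976562), (111.46365356445312, 317.84649658203125), 6.684635162353516)
```

```bash
cat > g.py <<'E'
from h import *
import sys
np.set_printoptions(precision=3,suppress=True)
def delta(x,y,z,psi):
    o=ctrl.get_obs();M=R.from_rotvec(o['orientation']).as_matrix()
    cur=np.arctan2(M[1,2],M[0,2]);d=np.array([x,y,z])-o['ee_pos']
    t=-(psi-cur);t=(t+np.pi/2)%np.pi-np.pi/2
    M2=M@R.from_rotvec([t,0,0]).as_matrix()
    print('now',o['ee_pos'],'yaw',cur,'tilt',M[2,0],'F',o['ft_force'],'w',o['width'],'t',o['t'],'q',o['qpos'])
    print('turn',t,'shift(cur axes)',d@M,'shift(after turn)',d@M2,'rows>=',np.linalg.norm(d)/41.7)
if __name__=='__main__': delta(*map(float,sys.argv[1:5]))
E
python3 g.py 527 -102.7 200 0.12
```

```text
now [ 158.637 -604.01   221.979] yaw -1.314024927893866 tilt -0.9999990506296876 F [ 0.215 -0.81   0.273] w 87.59865196098872 t 0.1 q [-1.333  0.424  1.631  0.     1.089 -0.019]
turn -1.4340249278938662 shift(cur axes) [  22.531  483.597 -391.295] shift(after turn) [ 22.531 453.577 425.73 ] rows>= 14.927661346146431
```

>>> send_rows:
  rows:
    - [0, 0, 0, -0.12]
    - [0, 0, 0, -0.12]
    - [0, 0, 0, -0.12]
    - [0, 0, 0, -0.12]
    - [0, 0, 0, -0.12]
    - [0, 0, 0, -0.12]
    - [0, 0, 0, -0.12]
    - [0, 0, 0, -0.12]
    - [0, 0, 0, -0.12]
    - [0, 0, 0, -0.12]
  fingers: 1

```text
t: 0.93
ee_pos: [157.9, -600.7, 217.1]
orientation: [0.062, 1.573, -0.046]
ft_force: [1.4, 0.5, -0.8]
width: 88.1
```

```bash
python3 g.py 527 -102.7 200 0.12
```

```text
now [ 157.868 -600.747  217.149] yaw -0.06852006177611183 tilt -0.9999414553244831 F [ 1.394  0.514 -0.85 ] w 88.06112890005757 t 0.9333 q [-1.333  0.428  1.636  0.     1.088 -1.265]
turn -0.1885200617761118 shift(cur axes) [ 21.472 521.958 334.219] shift(after turn) [ 21.472 450.076 426.115] rows>= 14.87203777625506
```

>>> send_rows:
  rows:
    - [0, 0, 0, -0.1]
    - [0, 0, 0, -0.09]
    - [0, 25, 24, 0]
    - [0, 25, 24, 0]
    - [0, 25, 24, 0]
    - [0, 25, 24, 0]
    - [0, 25, 24, 0]
    - [0, 25, 24, 0]
    - [0, 25, 24, 0]
    - [0, 25, 24, 0]

```text
t: 1.77
ee_pos: [321.5, -370.6, 215.1]
orientation: [-0.091, 1.573, 0.113]
ft_force: [0.8, -0.6, 0.4]
width: 87.8
```

```bash
python3 g.py 527 -102.7 200 0.12
```

```text
now [ 321.548 -370.617  215.076] yaw 0.12944369931139224 tilt -0.999890635570429 F [ 0.764 -0.615  0.4  ] w 87.83159816670273 t 1.7667 q [-0.883  0.242  1.919  0.006  0.994 -1.016]
turn 0.009443699311392217 shift(cur axes) [ 17.71  238.925 238.366] shift(after turn) [ 17.71  241.166 236.099] rows>= 8.104567535229975
```

>>> send_rows:
  rows:
    - [0, 24, 24, 0]
    - [0, 25, 24, 0]
    - [0, 25, 24, 0]
    - [0, 25, 24, 0]
    - [0, 25, 24, 0]
    - [0, 25, 24, 0]
    - [0, 25, 24, 0]
    - [0, 25, 24, 0]
    - [0, 25, 24, 0]
    - [0, 0, 0, 0]

```text
t: 2.6
ee_pos: [514.8, -101.4, 216.5]
orientation: [-0.091, 1.573, 0.117]
ft_force: [0.3, 0.2, 1.2]
width: 87.9
```

```bash
sed -i "s/'tilt',M\[2,0\]/'toolx',M[:,0]/" g.py; python3 g.py 527 -102.7 200 0.12
```

```text
now [ 514.837 -101.355  216.538] yaw 0.13223560491002392 toolx [-0.006  0.016 -1.   ] F [0.289 0.16  1.152] w 87.94061765474297 t 2.6 q [-0.226  0.289  1.85   0.017  1.013 -0.367]
turn 0.012235604910023845 shift(cur axes) [16.439 -3.213 11.945] shift(after turn) [16.439 -3.067 11.984] rows>= 0.49336692521918146
```

>>> send_rows:
  rows:
    - [0, -3, 12, 0.01]
    - [15, 0, 0, 0]
    - [20, 0, 0, 0]
    - [10, 0, 0, 0]
    - [0, 0, 0, 0]

```text
t: 3.02
ee_pos: [528.0, -99.3, 169.5]
orientation: [-0.088, 1.574, 0.114]
ft_force: [-0.8, 0.7, 0.3]
width: 88.0
```

```bash
python3 g.py 527 -102.7 115 0.12
```

```text
now [528.025 -99.324 169.538] yaw 0.128559873876725 toolx [-0.007  0.016 -1.   ] F [-0.751  0.724  0.348] w 87.96433039745489 t 3.0167 q [-0.216  0.371  1.859  0.017  0.922 -0.355]
turn 0.008559873876724966 shift(cur axes) [54.484 -4.112 -1.204] shift(after turn) [54.484 -4.123 -1.169] rows>= 1.3105994605307674
```

>>> send_rows:
  rows:
    - [0, -4, -1, 0.01]
    - [18, 0, 0, 0]
    - [18, 0, 0, 0]
    - [16, 0, 0, 0]
    - [0, 0, 0, 0]
    - [0, 0, 0, 0]

```text
t: 3.52
ee_pos: [528.0, -106.2, 119.6]
orientation: [-0.077, 1.571, 0.1]
ft_force: [-0.4, 0.2, 0.5]
width: 88.1
```

```bash
python3 g.py 527 -102.7 115 0.12;python3 -c "
from h import *
shot('side','s1');shot('top','t1')
im=cv2.imread('pics/s1.png');im2=cv2.imread('pics/t1.png')
a=cv2.resize(im[60:240,200:380],(540,540));b=cv2.resize(im2[150:270,220:400],(540,360))
cv2.imwrite('pics/s1c.png',a)"
```

```text
now [ 528.037 -106.227  119.558] yaw 0.11324316960956204 toolx [-0.003  0.014 -1.   ] F [-0.419  0.192  0.503] w 88.09830133531301 t 3.5167 q [-0.228  0.447  1.887  0.018  0.815 -0.354]
turn -0.006756830390437951 shift(cur axes) [ 4.612  3.553 -0.624] shift(after turn) [ 4.612  3.558 -0.6  ] rows>= 0.1404137766755178
```

View pics/s1c.png

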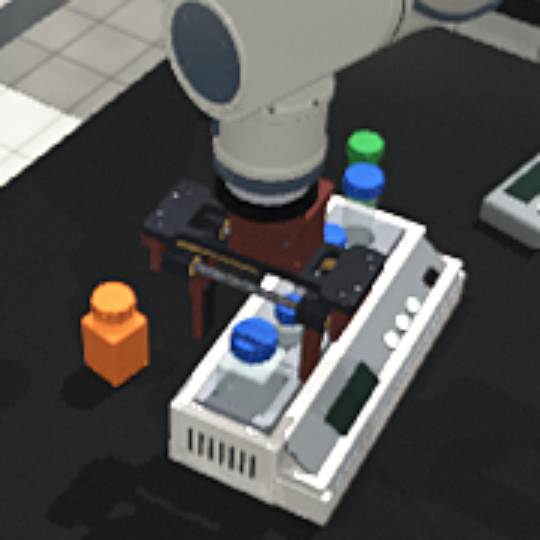

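```bash
python3 - <<'E'
from m import *
d=load('s1');T=np.linalg.inv(d['world_from_camera'])
for p in([528,-106,119.6],[528,-106,138],[572,-101,119.6],[484,-111,119.6],[527,-102.7,143],[527,-102.7,115]):
    q=d['mtx']@(T[:3,:3]@np.array(p,float)+T[:3,3]);q=q[:2]/q[2];print(p,q,(q-[200,60])*3)
for b in blobs(d,(105,130,60),(125,255,255)):print(*b)
E
```

```text
[528, -106, 119.6] [284.8 177. ] [254.3 350.9]
[528, -106, 138] [285.1 171.9] [255.2 335.8]
[572, -101, 119.6] [269.2 170.6] [207.6 331.7]
[484, -111, 119.6] [300.8 183.6] [302.3 370.8]
[527, -102.7, 143] [284.7 171.5] [254.2 334.5]
[527, -102.7, 115] [284.3 179.2] [252.8 357.6]
[320.8 120.1] [314, 114, 15, 13, 150] 154.3430026044526 [ 554.  -314.8  153.8] [32.5 34.9  4.7] 74
[311.1 138. ] [308, 134, 8, 9, 48] 140.84814429490973 [ 541.1 -248.7  139.8] [20.5 23.2  3.7] 34
[294.8 164.3] [292, 161, 7, 7, 36] 213.32060665520152 [488.1 -80.9 217.5] [19.1  6.8 10. ] 8
[284.3 173.1] [277, 166, 16, 15, 192] 144.9511906951599 [ 527.2 -102.4  144.4] [34.9 36.   4.6] 111
```

Consistent: the fingers straddle the square bottle's cap at crop (254,340), and the cap is undisturbed. I'll make a small correction and close.

>>> send_rows:
  rows:
    - [5, 3, -1, 0]
    - [0, 0, 0, 0]

```text
t: 3.78
ee_pos: [528.0, -103.6, 116.8]
orientation: [-0.078, 1.567, 0.099]
ft_force: [0.1, -0.1, 0.8]
width: 87.7
```

>>> send_rows:
  rows:
    - [0, 0, 0, 0]
    - [0, 0, 0, 0]
    - [0, 0, 0, 0]
    - [0, 0, 0, 0]
    - [0, 0, 0, 0]
    - [0, 0, 0, 0]
    - [0, 0, 0, 0]
  fingers: 0

```text
t: 4.37
ee_pos: [529.2, -103.5, 118.9]
orientation: [-0.079, 1.564, 0.099]
ft_force: [0.2, -0.2, 0.4]
width: 44.6
```

```bash
python3 g.py 527 -102.7 180 0.12
```

```text
now [ 529.208 -103.494  118.875] yaw 0.11332888441732097 toolx [ 0.004  0.013 -1.   ] F [ 0.24  -0.166  0.365] w 44.62728229875123 t 4.3667 q [-0.223  0.446  1.891  0.019  0.804 -0.349]
turn -0.006671115582679077 shift(cur axes) [-61.119   1.788  -1.762] shift(after turn) [-61.119   1.8    -1.75 ] rows>= 1.466912569458271
```

>>> send_rows:
  rows:
    - [0.5, 0, 0, 0]
    - [0, 0, 0, 0]
    - [0, 0, 0, 0]

```text
t: 4.62
ee_pos: [529.3, -103.5, 118.4]
orientation: [-0.079, 1.564, 0.099]
ft_force: [-1.5, 0.3, -0.1]
width: 37.1
```

```bash
python3 g.py 527 -102.7 180 0.12
```

```text
now [ 529.251 -103.509  118.368] yaw 0.11339210010561866 toolx [ 0.004  0.013 -1.   ] F [-1.481  0.317 -0.069] w 37.13983487266971 t 4.6167 q [-0.223  0.447  1.891  0.019  0.803 -0.349]
turn -0.006607899894381264 shift(cur axes) [-61.625   1.814  -1.801] shift(after turn) [-61.625   1.825  -1.789] rows>= 1.4790934775704743
```

>>> send_rows:
  rows:
    - [-4, 0, 0, 0]
    - [-8, 0, 0, 0]
    - [-12, 0, 0, 0]
    - [-15, 0, 0, 0]
    - [-15, 0, 0, 0]
    - [-10, 0, 0, 0]

```text
t: 5.12
ee_pos: [527.0, -103.8, 183.8]
orientation: [-0.078, 1.57, 0.1]
ft_force: [-0.6, -0.4, -2.2]
width: 37.6
```

```bash
python3 g.py 526.5 313.3 180 -0.2;python3 -c "
from h import *
shot('side','s2')
im=cv2.imread('pics/s2.png')
cv2.imwrite('pics/s2c.png',cv2.resize(im[60:240,200:380],(540,540)))"
```

```text
now [ 526.981 -103.846  183.836] yaw 0.11326992691948609 toolx [-0.002  0.014 -1.   ] F [-0.581 -0.432 -2.198] w 37.55081347284042 t 5.1167 q [-0.225  0.348  1.852  0.017  0.946 -0.348]
turn 0.3132699269194861 shift(cur axes) [  9.809 414.429  46.672] shift(after turn) [  9.809 408.642 -83.315] rows>= 10.003933899191484
```

View pics/s2c.png

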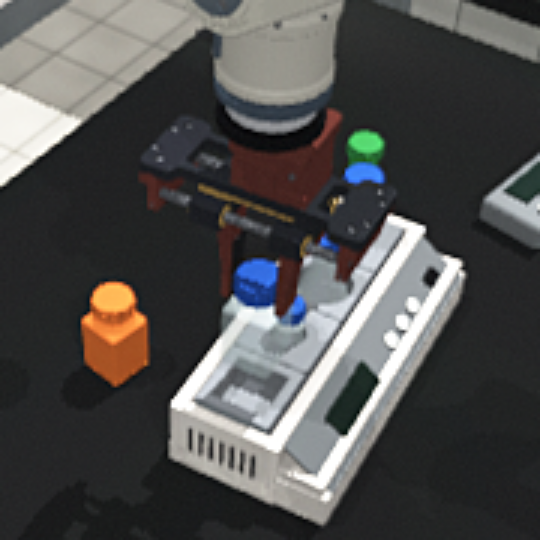

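The square bottle is lifted clear: its cap is at crop (257,280) and its recess at (245,390) is empty. Now I'll carry it to the left compartment.

>>> send_rows:
  rows:
    - [0, 10, 1, 0]
    - [0, 20, 2, 0]
    - [0, 30, 4, 0]
    - [0, 30, 4, 0]
    - [0, 30, 4, 0]
    - [0, 30, 4, 0]
    - [0, 30, 4, 0]
    - [0, 30, 4, 0]
    - [0, 30, 4, 0]
    - [0, 30, 4, 0]

```text
t: 6.0
ee_pos: [528.9, 179.0, 185.8]
orientation: [-0.071, 1.572, 0.091]
ft_force: [0.4, -0.2, -1.5]
width: 37.2
```

>>> send_rows:
  rows:
    - [0, 30, 3, 0.04]
    - [0, 30, 3, 0.04]
    - [0, 28, 0, 0.05]
    - [0, 24, -2, 0.05]
    - [0, 16, -4, 0.05]
    - [0, 8, -2, 0.05]
    - [0, 0, 0, 0.03]
    - [0, 0, 0, 0]

```text
t: 6.67
ee_pos: [514.8, 333.8, 180.6]
orientation: [0.175, 1.577, -0.161]
ft_force: [0.1, 0.5, -0.6]
width: 37.5
```

```bash
python3 g.py 526.5 313.3 110 -0.2
```

```text
now [514.846 333.763 180.609] yaw -0.21342633704784833 toolx [-0.012  0.01  -1.   ] F [ 0.094  0.475 -0.628] w 37.48253890399862 t 6.6667 q [0.548 0.458 1.684 0.018 1.005 0.752]
turn -0.013426337047848236 shift(cur axes) [ 70.252 -18.055  16.7  ] shift(after turn) [ 70.252 -18.278  16.456] rows>= 1.7849466089785355
```

>>> send_rows:
  rows:
    - [5, -9, 8, -0.01]
    - [15, -8, 8, 0]
    - [25, 0, 0, 0]
    - [18, 0, 0, 0]
    - [5, 0, 0, 0]
    - [0, 0, 0, 0]

```text
t: 7.17
ee_pos: [523.4, 315.1, 108.0]
orientation: [0.16, 1.581, -0.148]
ft_force: [0.4, -0.4, -0.8]
width: 37.5
```

```bash
python3 g.py 526.5 313.3 69 -0.2;python3 -c "
from h import *
shot('side','s3');shot('top','t3')
im=cv2.imread('pics/s3.png')
cv2.imwrite('pics/s3c.png',cv2.resize(im[180:380,100:300],(600,600)))
im=cv2.imread('pics/t3.png')
cv2.imwrite('pics/t3c.png',cv2.resize(im[150:280,40:240],(800,520)))"
```

```text
now [523.363 315.12  107.964] yaw -0.19586811222805528 toolx [-0.014  0.009 -1.   ] F [ 0.443 -0.353 -0.829] w 37.47517024378849 t 7.1667 q [0.515 0.552 1.727 0.02  0.87  0.698]
turn 0.004131887771944731 shift(cur axes) [38.896 -1.427  4.051] shift(after turn) [38.896 -1.41   4.057] rows>= 0.9384268111795432
```

View pics/s3c.png

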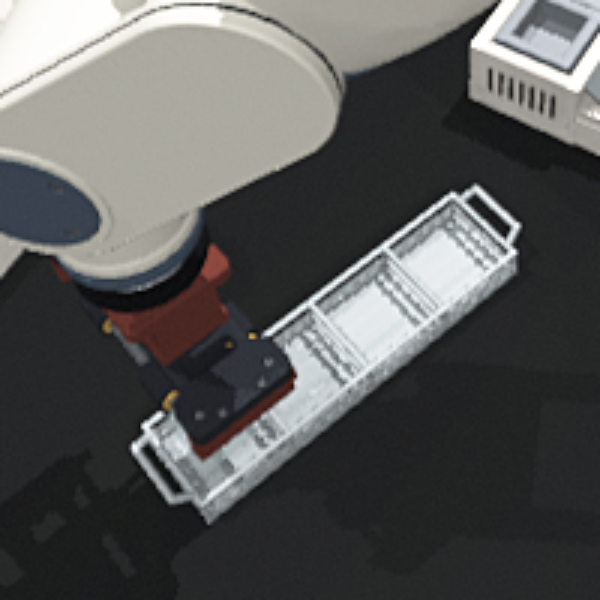

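View pics/t3c.png

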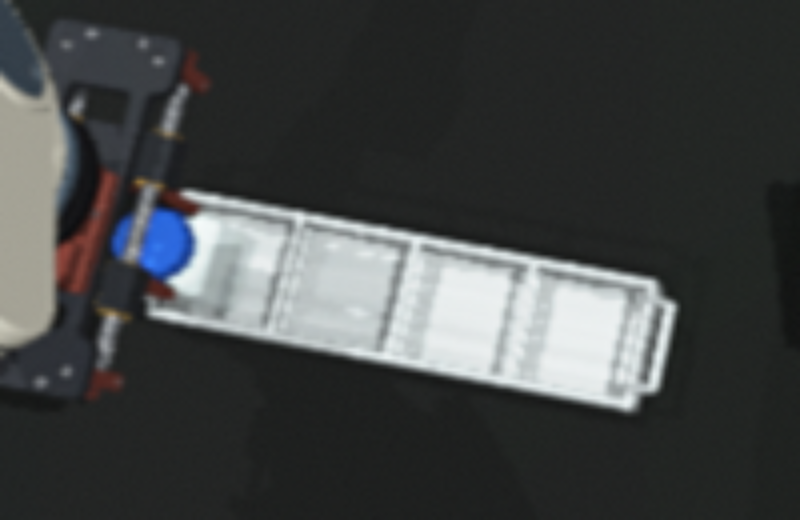

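```bash
python3 - <<'E'
from m import *
d=load('t3')
for b in blobs(d,(105,130,60),(125,255,255)):print(*b, onplane(d,*b[0],132))
E
```

```text
[372.7 191.3] [365, 183, 17, 17, 215] 155.56680103258526 [ 552.3 -316.6  155.4] [32.7 32.2  5.6] 141 [ 555.4 -321.9  132. ]
[338.4 196.7] [331, 190, 15, 14, 173] 141.343009450436 [ 543.3 -245.6  141.9] [28.2 28.3  7.1] 120 [ 544.1 -246.9  132. ]
[303.9 203.2] [299, 198, 11, 11, 105] 116.47151308507132 [ 534.6 -174.5  116.4] [22.4 22.3  5.6] 76 [ 530.8 -171.8  132. ]
[ 81.  210.5] [75, 201, 13, 19, 178] 135.60433812741834 [517.2 301.9 167.1] [46.  31.5 69. ] 108 [520.3 306.6 132. ]
[ 69.6 208.3] [67, 203, 6, 11, 40] 207.9088366342894 [509.7 295.4 215.9] [13.9  3.  20.4] 9 [525.2 331.5 132. ]
```

>>> send_rows:
  rows:
    - [0, -1, 4, 0]
    - [12, 0, 0, 0]
    - [10, 0, 0, 0]
    - [6, 0, 0, 0]
    - [0, 0, 0, 0]

```text
t: 7.68
ee_pos: [530.4, 315.6, 83.0]
orientation: [0.164, 1.573, -0.143]
ft_force: [-0.8, -0.7, -1.2]
width: 37.2
```

```bash
python3 g.py 526.5 313.3 69 -0.2
```

```text
now [530.43  315.649  82.964] yaw -0.19527753292601496 toolx [-0.006  0.014 -1.   ] F [-0.778 -0.651 -1.193] w 37.15861549527616 t 7.6833 q [0.51  0.592 1.728 0.021 0.82  0.691]
turn 0.004722467073984937 shift(cur axes) [13.952 -3.246 -3.279] shift(after turn) [13.952 -3.262 -3.264] rows>= 0.3524109831454108
```

>>> send_rows:
  rows:
    - [4, -2, -3, 0]
    - [4, -1, 0, 0]
    - [2, 0, 0, 0]

```text
t: 7.93
ee_pos: [526.4, 313.3, 71.9]
orientation: [0.164, 1.573, -0.143]
ft_force: [-0.3, 0.3, -1.0]
width: 37.4
```

>>> send_rows:
  rows:
    - [2, 0, 0, 0]

```text
t: 8.02
ee_pos: [526.2, 313.2, 69.6]
orientation: [0.164, 1.573, -0.143]
ft_force: [-0.6, 0.0, -1.3]
width: 37.4
```

>>> send_rows:
  rows:
    - [1.5, 0, 0, 0]

```text
t: 8.1
ee_pos: [526.2, 313.5, 68.6]
orientation: [0.164, 1.573, -0.143]
ft_force: [-6.7, -1.1, 20.9]
width: 37.4
```

The bottle touched the floor at TCP z = 68.6, where 68.4 was expected. Releasing.

>>> send_rows:
  rows:
    - [0, 0, 0, 0]
    - [0, 0, 0, 0]
    - [0, 0, 0, 0]
    - [0, 0, 0, 0]
  fingers: 0.9

```text
t: 8.43
ee_pos: [527.1, 314.1, 69.7]
orientation: [0.165, 1.571, -0.142]
ft_force: [0.2, 0.4, -1.2]
width: 60.4
```

>>> send_rows:
  rows:
    - [-5, 0, 0, 0]
    - [-15, 0, 0, 0]
    - [-25, 0, 0, 0]
    - [-30, 0, 0, 0]
    - [-25, 0, 0, 0]
    - [0, 0, 0, 0]

```text
t: 8.93
ee_pos: [526.5, 311.8, 172.8]
orientation: [0.163, 1.575, -0.144]
ft_force: [0.4, 1.2, 0.3]
width: 79.0
```

```bash
python3 g.py 536 -174 160 0.12;python3 -c "
from m import *
for n in('side','top'):
  d=shot(n,n[0]+'4')
  for b in blobs(d,(105,130,60),(125,255,255)):print(*b)
im=cv2.imread('pics/s4.png')
cv2.imwrite('pics/s4c.png',cv2.resize(im[180:380,100:300],(600,600)))"
```

```text
now [526.543 311.784 172.793] yaw -0.19519704689684333 toolx [-0.009  0.013 -1.   ] F [0.376 1.208 0.322] w 79.02204900848378 t 8.9333 q [0.507 0.464 1.696 0.019 0.983 0.692]
turn -0.31519704689684325 shift(cur axes) [   6.355 -474.825  103.633] shift(after turn) [   6.355 -483.56   -48.67 ] rows>= 11.655741780029745
[309.6 140.5] [304, 135, 12, 11, 95] 140.33722645564444 [424.   -9.3 381.7] [256.2 497.  488.6] 47
[296.4 162.6] [292, 158, 10, 10, 84] 115.03362709764262 [ 537.1 -173.5  114.7] [24.3 23.7  4.9] 50
[168.  316.6] [157, 309, 21, 15, 203] 95.3668013594496 [495.1 329.4 178.4] [ 82.8  58.9 171.7] 115
[372.7 191.3] [365, 183, 17, 17, 215] 155.07951176250953 [ 552.2 -316.   155. ] [32.3 33.5  5.8] 160
[338.4 196.7] [331, 190, 15, 14, 173] 141.34819131563165 [ 543.9 -245.5  141.2] [27.3 28.2  5.6] 128
[303.9 203.1] [299, 198, 11, 11, 104] 116.43820198822924 [ 534.4 -174.3  116.1] [22.8 22.4  5.2] 73
[ 85.7 212.8] [76, 205, 20, 17, 260] 95.45945896411163 [522.1 313.4  95.6] [34.4 36.4  6.3] 169
```

View pics/s4c.png

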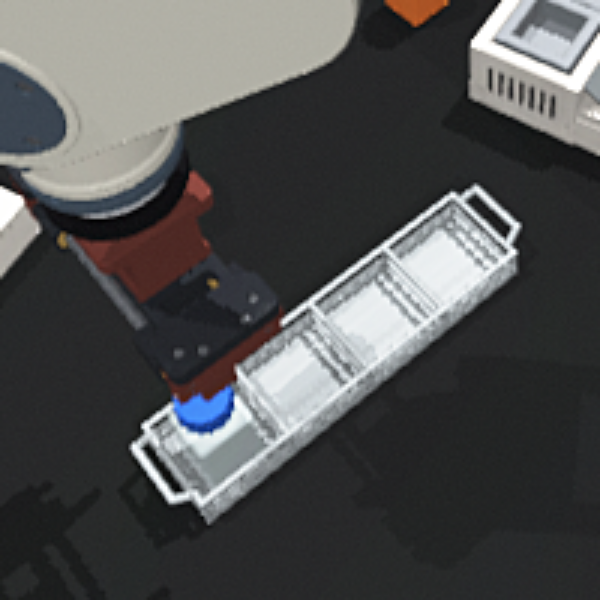

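The square bottle stands upright in the left compartment: crop (205,410), top view (86,213), top height about 95. Next is the vial.

>>> send_rows:
  rows:
    - [0, -12, 3, 0]
    - [0, -25, 6, 0]
    - [0, -34, 8, 0]
    - [0, -34, 8, 0]
    - [0, -34, 8, 0]
    - [0, -34, 8, 0]
    - [0, -34, 8, 0]
    - [0, -34, 8, 0]
    - [0, -34, 8, 0]
    - [0, -34, 8, 0]
  fingers: 0.9

```text
t: 9.87
ee_pos: [525.4, -21.0, 150.9]
orientation: [0.147, 1.603, -0.143]
ft_force: [0.1, -0.3, -0.8]
width: 78.8
```

```bash
python3 g.py 536 -174 160 0.12
```

```text
now [525.42  -20.957 150.88 ] yaw -0.18400155694374049 toolx [-0.037  0.006 -0.999] F [ 0.129 -0.251 -0.833] w 78.82083191006026 t 9.8667 q [-0.065  0.395  1.877  0.005  0.907  0.116]
turn -0.3040015569437404 shift(cur axes) [ -10.466 -148.529   38.037] shift(after turn) [ -10.466 -153.105   -8.168] rows>= 3.6853524967945037
```

>>> send_rows:
  rows:
    - [-4, -20, 5, -0.05]
    - [-4, -20, 3, -0.05]
    - [-2, -20, 1, -0.05]
    - [-2, -20, 0, -0.05]
    - [0, -20, 0, -0.05]
    - [0, -18, 0, -0.04]
    - [0, -12, 0, 0]
    - [0, -5, 0, 0]
    - [0, 0, 0, 0]

```text
t: 10.62
ee_pos: [514.4, -173.8, 148.0]
orientation: [-0.073, 1.631, 0.097]
ft_force: [0.3, 0.1, 0.3]
width: 78.9
```

```bash
python3 g.py 536 -174 92 0.12
```

```text
now [ 514.44  -173.807  148.038] yaw 0.10786794816264575 toolx [-0.063  0.011 -0.998] F [0.325 0.083 0.264] w 78.93976965427969 t 10.6167 q [-0.342  0.432  1.823 -0.013  0.949 -0.441]
turn -0.012132051837354219 shift(cur axes) [54.568 -3.492 24.804] shift(after turn) [54.568 -3.793 24.76 ] rows>= 1.4398756645061774
```

>>> send_rows:
  rows:
    - [-40, 0, 0, 0]
    - [-40, 0, 0, 0]
    - [0, 0, 0, 0]

```text
t: 10.87
ee_pos: [516.2, -172.8, 225.4]
orientation: [-0.066, 1.643, 0.098]
ft_force: [1.2, 0.4, 0.5]
width: 78.8
```

```bash
python3 g.py 536 -174 92 0.12
```

```text
now [ 516.176 -172.782  225.445] yaw 0.1044956354462411 toolx [-0.074  0.016 -0.997] F [1.246 0.409 0.544] w 78.82548289200916 t 10.8667 q [-0.339  0.337  1.757 -0.011  1.123 -0.438]
turn -0.01550436455375892 shift(cur axes) [131.571  -6.388  29.16 ] shift(after turn) [131.571  -6.839  29.058] rows>= 3.2353773055059274
```

>>> send_rows:
  rows:
    - [0, 0, 0, 0]
    - [0, 0, 0, 0]
    - [0, 0, 0, 0]
    - [0, 0, 0, 0]

```text
t: 11.2
ee_pos: [515.4, -170.1, 224.2]
orientation: [-0.066, 1.643, 0.099]
ft_force: [-0.4, 0.1, 0.3]
width: 78.7
```

```bash
python3 g.py 536 -174 92 0.12
```

```text
now [ 515.368 -170.082  224.221] yaw 0.10514560950692405 toolx [-0.075  0.017 -0.997] F [-0.402  0.14   0.296] w 78.72091668768122 t 11.2 q [-0.335  0.337  1.761 -0.01   1.12  -0.435]
turn -0.01485439049307602 shift(cur axes) [130.218  -9.228  29.688] shift(after turn) [130.218  -9.667  29.548] rows>= 3.210508982798516
```

>>> send_rows:
  rows:
    - [0, 0, 8, 0]
    - [0, 0, 8, 0]
    - [0, 0, 8, 0]
    - [0, 0, 0, 0]

```text
t: 11.53
ee_pos: [540.0, -166.3, 219.2]
orientation: [-0.065, 1.648, 0.1]
ft_force: [0.3, -0.2, -0.6]
width: 79.0
```

```bash
python3 g.py 536 -174 92 0.12
```

```text
now [ 539.99  -166.254  219.191] yaw 0.10521284350499624 toolx [-0.08   0.018 -0.997] F [ 0.274 -0.18  -0.567] w 79.04087131186651 t 11.5333 q [-0.316  0.378  1.713 -0.008  1.133 -0.416]
turn -0.014787156495003728 shift(cur axes) [126.941 -10.661   5.073] shift(after turn) [126.941 -10.735   4.914] rows>= 3.0572873356533354
```

>>> send_rows:
  rows:
    - [30, 0, 0, 0]
    - [30, 0, 0, 0]
    - [0, 0, 0, 0]

```text
t: 11.78
ee_pos: [538.4, -165.4, 158.5]
orientation: [-0.067, 1.644, 0.1]
ft_force: [-1.6, 0.6, -0.5]
width: 79.1
```

```bash
python3 g.py 536 -174 92 0.12
```

```text
now [ 538.391 -165.387  158.508] yaw 0.10601284936981256 toolx [-0.076  0.017 -0.997] F [-1.553  0.617 -0.521] w 79.05619657994713 t 11.7833 q [-0.315  0.45   1.762 -0.009  1.007 -0.415]
turn -0.013987150630187406 shift(cur axes) [66.344 -9.961  1.607] shift(after turn) [66.344 -9.982  1.468] rows>= 1.6092657325761772
```

>>> send_rows:
  rows:
    - [-6, 0, 0, 0]
    - [-6, 0, 0, 0]
    - [-6, 0, 0, 0]
    - [-6, 0, 0, 0]
    - [-6, 0, 0, 0]
    - [-6, 0, 0, 0]
    - [-6, 0, 0, 0]
    - [-6, 0, 0, 0]
    - [-6, 0, 0, 0]
    - [-6, 0, 0, 0]

```text
t: 12.62
ee_pos: [546.3, -167.4, 231.1]
orientation: [-0.069, 1.637, 0.098]
ft_force: [-0.9, -0.1, -0.0]
width: 78.9
```

```bash
python3 g.py 536 -174 92 0.12
```

```text
now [ 546.345 -167.411  231.107] yaw 0.10574785412521319 toolx [-0.069  0.015 -0.998] F [-0.923 -0.134 -0.039] w 78.9359107106506 t 12.6167 q [-0.314  0.368  1.696 -0.008  1.148 -0.416]
turn -0.014252145874786848 shift(cur axes) [139.377  -8.51   -1.63 ] shift(after turn) [139.377  -8.486  -1.751] rows>= 3.348835587860906
```

>>> send_rows:
  rows:
    - [40, 0, 0, 0]
    - [30, 0, 0, 0]
    - [0, -5, 0, 0]
    - [-8, 0, 0, 0]
    - [-8, 0, 0, 0]
    - [-8, 0, 0, 0]
    - [-8, 0, 0, 0]
    - [-8, 0, 0, 0]
    - [-8, 0, 0, 0]
    - [-8, 0, 0, 0]

```text
t: 13.45
ee_pos: [551.7, -174.7, 232.5]
orientation: [-0.073, 1.623, 0.093]
ft_force: [-0.5, 0.4, -0.7]
width: 78.8
```

```bash
python3 g.py 536 -174 92 0.12
```

```text
now [ 551.695 -174.66   232.506] yaw 0.10519220955554928 toolx [-0.054  0.01  -0.998] F [-0.485  0.445 -0.708] w 78.83202391302389 t 13.45 q [-0.323  0.37   1.689 -0.009  1.138 -0.424]
turn -0.014807790444450797 shift(cur axes) [141.152   0.094  -8.05 ] shift(after turn) [141.152   0.213  -8.048] rows>= 3.3904408228660894
```

>>> send_rows:
  rows:
    - [35, 0, 0, 0]
    - [30, 0, 0, 0]
    - [0, 0, -5, 0]
    - [-6, 0, 0, 0]
    - [-6, 0, 0, 0]
    - [-6, 0, 0, 0]
    - [-6, 0, 0, 0]
    - [-6, 0, 0, 0]
    - [-6, 0, 0, 0]
    - [-6, 0, 0, 0]

```text
t: 14.28
ee_pos: [552.1, -177.0, 228.1]
orientation: [-0.079, 1.604, 0.087]
ft_force: [0.6, 0.1, 0.1]
width: 79.1
```

```bash
python3 g.py 536 -174 92 0.12
```

```text
now [ 552.076 -177.05   228.091] yaw 0.105098326847123 toolx [-0.035  0.003 -0.999] F [0.639 0.058 0.147] w 79.08411081383379 t 14.2833 q [-0.327  0.367  1.704 -0.009  1.104 -0.428]
turn -0.014901673152877049 shift(cur axes) [136.575   3.761 -11.032] shift(after turn) [136.575   3.925 -10.975] rows>= 3.2870766084659953
```

>>> send_rows:
  rows:
    - [35, 0, 0, 0]
    - [30, 0, 0, 0]
    - [0, 0, -10, 0]
    - [-6, 0, 0, 0]
    - [-6, 0, 0, 0]
    - [-6, 0, 0, 0]
    - [-6, 0, 0, 0]
    - [-6, 0, 0, 0]
    - [-6, 0, 0, 0]
    - [-6, 0, 0, 0]

```text
t: 15.12
ee_pos: [546.9, -180.2, 221.4]
orientation: [-0.084, 1.586, 0.081]
ft_force: [-0.1, -0.2, 1.3]
width: 79.0
```

```bash
python3 g.py 536 -174 92 0.12
```

```text
now [ 546.932 -180.19   221.391] yaw 0.1049858528703183 toolx [-0.017 -0.003 -1.   ] F [-0.064 -0.182  1.272] w 78.97184786161695 t 15.1167 q [-0.335  0.36   1.732 -0.009  1.065 -0.435]
turn -0.015014147129681632 shift(cur axes) [129.539   7.409  -8.039] shift(after turn) [129.539   7.529  -7.927] rows>= 3.11748987332643
```

>>> send_rows:
  rows:
    - [35, 0, -5, 0]
    - [30, 0, -5, 0]
    - [0, 0, 0, 0]

```text
t: 15.37
ee_pos: [540.7, -182.9, 162.2]
orientation: [-0.088, 1.573, 0.078]
ft_force: [-1.1, 1.2, -0.9]
width: 78.9
```

```bash
python3 g.py 536 -174 92 0.12
```

```text
now [ 540.729 -182.918  162.155] yaw 0.10549102933511183 toolx [-0.004 -0.007 -1.   ] F [-1.061  1.213 -0.863] w 78.86842282496613 t 15.3667 q [-0.343  0.423  1.795 -0.01   0.925 -0.442]
turn -0.01450897066488821 shift(cur axes) [70.108  9.83  -3.438] shift(after turn) [70.108  9.879 -3.295] rows>= 1.6996984278143796
```

>>> send_rows:
  rows:
    - [0, 8, -3, -0.01]
    - [20, 1, 0, 0]
    - [18, 0, 0, 0]
    - [10, 0, 0, 0]
    - [0, 0, 0, 0]

```text
t: 15.78
ee_pos: [540.0, -173.7, 119.6]
orientation: [-0.099, 1.567, 0.085]
ft_force: [0.3, -0.1, -0.2]
width: 79.0
```

```bash
python3 g.py 536 -174 91 0.12
```

```text
now [ 539.989 -173.706  119.597] yaw 0.11748741060085043 toolx [ 0.002 -0.009 -1.   ] F [ 0.286 -0.147 -0.157] w 79.0253895913688 t 15.7833 q [-0.328  0.477  1.831 -0.01   0.829 -0.439]
turn -0.0025125893991495563 shift(cur axes) [28.589  0.429 -4.03 ] shift(after turn) [28.589  0.439 -4.029] rows>= 0.6924465369184646
```

>>> send_rows:
  rows:
    - [9, 0, -4, 0]
    - [9, 0, 0, 0]
    - [7, 0, 0, 0]
    - [0, 0, 0, 0]

```text
t: 16.12
ee_pos: [538.0, -174.6, 96.3]
orientation: [-0.101, 1.563, 0.085]
ft_force: [-0.9, -0.3, -0.4]
width: 78.8
```

```bash
python3 g.py 536 -174 90 0.12
```

```text
now [ 538.041 -174.59    96.271] yaw 0.11843747846809838 toolx [ 0.007 -0.01  -1.   ] F [-0.87  -0.278 -0.391] w 78.79097757942986 t 16.1167 q [-0.331  0.51   1.847 -0.011  0.775 -0.442]
turn -0.0015625215319015062 shift(cur axes) [ 6.25   0.895 -1.992] shift(after turn) [ 6.25   0.899 -1.99 ] rows>= 0.1587750701153581
```

>>> send_rows:
  rows:
    - [4, 1, -2, 0]
    - [3, 0, 0, 0]

```text
t: 16.28
ee_pos: [536.3, -174.1, 89.3]
orientation: [-0.101, 1.562, 0.084]
ft_force: [-0.6, -0.2, -0.2]
width: 78.6
```

>>> send_rows:
  rows:
    - [0, 0, 0, 0]
    - [0.3, 0, 0, 0]
    - [0.3, 0, 0, 0]
    - [0.3, 0, 0, 0]
    - [0.3, 0, 0, 0]
    - [0.3, 0, 0, 0]
    - [0, 0, 0, 0]
  fingers: 0

```text
t: 16.87
ee_pos: [536.7, -174.4, 87.9]
orientation: [-0.101, 1.561, 0.084]
ft_force: [-0.7, -0.2, -0.3]
width: 35.7
```

```bash
python3 g.py 536 -174 90 0.12
```

```text
now [ 536.707 -174.381   87.898] yaw 0.11799072765065596 toolx [ 0.008 -0.011 -1.   ] F [-0.682 -0.234 -0.327] w 35.67096521617177 t 16.8667 q [-0.331  0.521  1.854 -0.011  0.755 -0.441]
turn -0.0020092723493441156 shift(cur axes) [-2.112  0.437 -0.643] shift(after turn) [-2.112  0.438 -0.642] rows>= 0.05396678745854009
```

>>> send_rows:
  rows:
    - [-0.8, 0, 0, 0]
    - [-0.5, 0, 0, 0]
    - [0, 0, 0, 0]
    - [0, 0, 0, 0]

```text
t: 17.2
ee_pos: [536.8, -174.4, 89.5]
orientation: [-0.101, 1.561, 0.084]
ft_force: [0.4, 0.1, -0.2]
width: 25.0
```

```bash
python3 g.py 536 -174 90 0.12
```

```text
now [ 536.772 -174.385   89.487] yaw 0.11801834206838148 toolx [ 0.009 -0.011 -1.   ] F [ 0.357  0.098 -0.238] w 24.97188613665502 t 17.2 q [-0.331  0.519  1.854 -0.011  0.757 -0.441]
turn -0.00198165793161853 shift(cur axes) [-0.524  0.467 -0.717] shift(after turn) [-0.524  0.468 -0.716] rows>= 0.024061318288173962
```

>>> send_rows:
  rows:
    - [-3, 0, 0, 0]
    - [-6, 0, 0, 0]
    - [-8, 0, 0, 0]
    - [-10, 0, 0, 0]
    - [-10, 0, 0, 0]
    - [-10, 0, 0, 0]
    - [-8, 0, 0, 0]
    - [0, 0, 0, 0]

```text
t: 17.87
ee_pos: [536.7, -173.9, 151.5]
orientation: [-0.102, 1.559, 0.083]
ft_force: [-0.4, 0.7, -0.0]
width: 25.8
```

```bash
python3 g.py 512.2 242.8 150 -0.2;python3 -c "
from h import *
shot('side','s5')
im=cv2.imread('pics/s5.png')
cv2.imwrite('pics/s5c.png',cv2.resize(im[60:240,200:380],(540,540)))"
```

```text
now [ 536.72  -173.859  151.527] yaw 0.11804605463571674 toolx [ 0.01  -0.011 -1.   ] F [-0.432  0.693 -0.014] w 25.806670378768594 t 17.8667 q [-0.33   0.423  1.826 -0.01   0.879 -0.442]
turn 0.31804605463571667 shift(cur axes) [ -3.421 416.637  24.707] shift(after turn) [  -3.421  403.468 -106.819] rows>= 10.009176761291084
```

View pics/s5c.png

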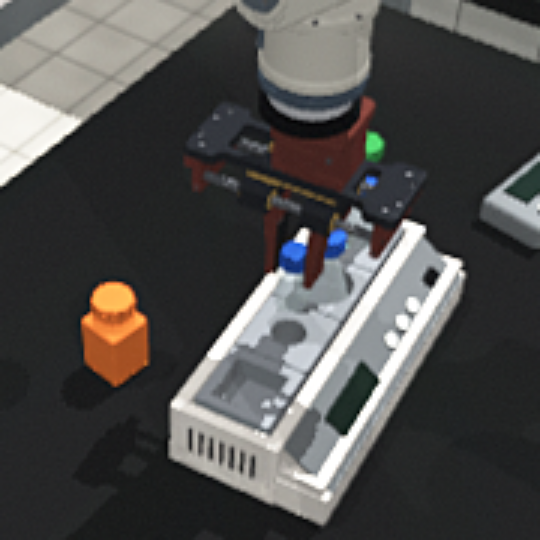

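The vial is held, with its cap at crop (293,255), and its recess is empty. Carrying it to the second compartment.

>>> send_rows:
  rows:
    - [0, 8, 0, 0]
    - [0, 15, 1, 0]
    - [0, 22, 1, 0]
    - [0, 24, 1, 0]
    - [0, 24, 1, 0]
    - [0, 24, 1, 0]
    - [0, 24, 1, 0]
    - [0, 24, 1, 0]
    - [0, 24, 2, 0]
    - [0, 24, 2, 0]

```text
t: 18.75
ee_pos: [517.8, 47.6, 144.5]
orientation: [-0.095, 1.566, 0.077]
ft_force: [0.2, 0.1, 0.0]
width: 25.2
```

```bash
python3 g.py 512.2 242.8 150 -0.2
```

```text
now [517.772  47.558 144.474] yaw 0.10998738263723427 toolx [ 0.003 -0.011 -1.   ] F [0.183 0.122 0.005] w 25.17092850908194 t 18.75 q [ 0.076  0.381  1.92  -0.015  0.839 -0.024]
turn 0.30998738263723435 shift(cur axes) [ -7.731 194.597  15.904] shift(after turn) [ -7.731 190.174 -44.215] rows>= 4.685831688072965
```

>>> send_rows:
  rows:
    - [-1, 24, 2, 0.04]
    - [-1, 24, 0, 0.04]
    - [-1, 24, -1, 0.04]
    - [-1, 24, -3, 0.04]
    - [0, 22, -4, 0.04]
    - [0, 18, -4, 0.04]
    - [0, 12, -3, 0.03]
    - [0, 6, -1, 0.03]
    - [0, 0, 0, 0]
    - [0, 0, 0, 0]

```text
t: 19.58
ee_pos: [494.6, 218.1, 140.8]
orientation: [0.144, 1.572, -0.165]
ft_force: [-0.7, 0.3, -0.5]
width: 25.3
```

```bash
python3 g.py 512.2 242.8 80 -0.2
```

```text
now [494.619 218.127 140.809] yaw -0.19678661028377548 toolx [-0.008 -0.013 -1.   ] F [-0.708  0.321 -0.498] w 25.312179945823797 t 19.5833 q [ 0.398  0.419  1.867 -0.012  0.868  0.603]
turn 0.003213389716224535 shift(cur axes) [60.339 28.506 12.735] shift(after turn) [60.339 28.547 12.643] rows>= 1.6292226611049685
```

>>> send_rows:
  rows:
    - [0, 10, 4, 0]
    - [0, 10, 5, 0]
    - [5, 6, 3, 0]
    - [15, 0, 0, 0]
    - [15, 0, 0, 0]
    - [10, 0, 0, 0]
    - [0, 0, 0, 0]

```text
t: 20.17
ee_pos: [515.7, 243.1, 92.7]
orientation: [0.145, 1.569, -0.164]
ft_force: [-0.5, -0.5, -0.4]
width: 25.4
```

```bash
python3 g.py 512.2 242.8 80 -0.2
```

```text
now [515.658 243.084  92.709] yaw -0.19644074704650288 toolx [-0.005 -0.012 -1.   ] F [-0.503 -0.497 -0.363] w 25.351586011619425 t 20.1667 q [ 0.424  0.528  1.825 -0.012  0.799  0.629]
turn 0.0035592529534971273 shift(cur axes) [12.73  -0.792 -3.298] shift(after turn) [12.73  -0.804 -3.295] rows>= 0.3159353818432659
```

>>> send_rows:
  rows:
    - [8, 0, -3, 0]
    - [10, 0, 0, 0]
    - [8, 0, 0, 0]
    - [6, 0, 0, 0]
    - [4, 0, 0, 0]
    - [2, 0, 0, 0]

```text
t: 20.67
ee_pos: [513.2, 243.3, 51.5]
orientation: [0.145, 1.569, -0.164]
ft_force: [0.0, 0.3, -0.7]
width: 25.5
```

```bash
python3 g.py 512.2 242.8 39.5 -0.2;python3 -c "
from h import *
shot('side','s6')
im=cv2.imread('pics/s6.png')
cv2.imwrite('pics/s6c.png',cv2.resize(im[180:380,100:300],(600,600)))"
```

```text
now [513.229 243.267  51.466] yaw -0.1970994831780926 toolx [-0.005 -0.012 -1.   ] F [ 0.014  0.263 -0.698] w 25.474836190696642 t 20.6667 q [ 0.426  0.592  1.841 -0.013  0.718  0.633]
turn 0.002900516821907395 shift(cur axes) [11.975 -0.512 -0.888] shift(after turn) [11.975 -0.514 -0.887] rows>= 0.28822867732600554
```

View pics/s6c.png

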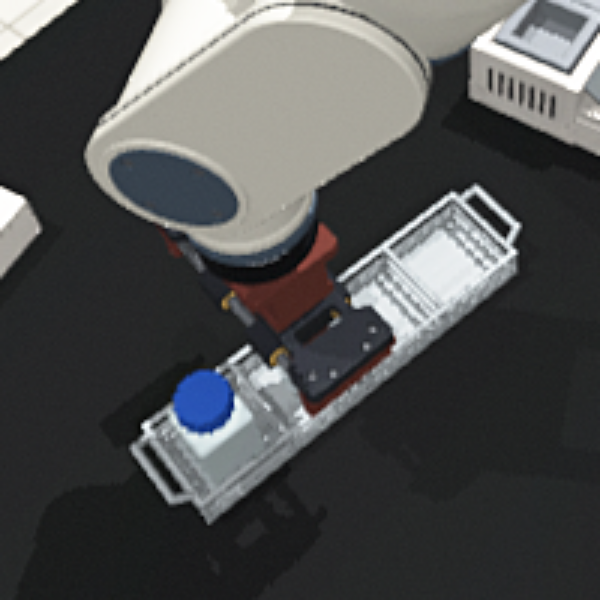

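The gripper sits over compartment 2 and the square bottle stands upright at crop (205,400). I'll make the last descent in small steps.

>>> send_rows:
  rows:
    - [4, 0, -1, 0]
    - [4, 0, 0, 0]
    - [1, 0, 0, 0]

```text
t: 20.97
ee_pos: [512.6, 243.5, 42.2]
orientation: [0.146, 1.568, -0.164]
ft_force: [0.3, 0.5, 0.2]
width: 25.5
```

>>> send_rows:
  rows:
    - [1, 0, 0, 0]

```text
t: 21.05
ee_pos: [512.6, 243.6, 41.2]
orientation: [0.146, 1.568, -0.164]
ft_force: [0.5, 0.1, -0.7]
width: 25.7
```

>>> send_rows:
  rows:
    - [1, 0, 0, 0]

```text
t: 21.13
ee_pos: [512.7, 243.6, 40.1]
orientation: [0.146, 1.568, -0.164]
ft_force: [-1.1, -0.6, 0.1]
width: 25.6
```

>>> send_rows:
  rows:
    - [0.8, 0, 0, 0]

```text
t: 21.22
ee_pos: [512.8, 243.6, 39.4]
orientation: [0.146, 1.567, -0.164]
ft_force: [-0.8, 0.7, -0.5]
width: 25.2
```

>>> send_rows:
  rows:
    - [0.6, 0, 0, 0]

```text
t: 21.3
ee_pos: [512.9, 243.7, 38.8]
orientation: [0.146, 1.567, -0.164]
ft_force: [-0.1, 0.2, -0.3]
width: 25.4
```

>>> send_rows:
  rows:
    - [0.7, 0, 0, 0]

```text
t: 21.38
ee_pos: [513.0, 243.7, 38.5]
orientation: [0.146, 1.567, -0.163]
ft_force: [-1.9, -0.9, 11.9]
width: 25.5
```

>>> send_rows:
  rows:
    - [0.7, 0, 0, 0]

```text
t: 21.47
ee_pos: [513.1, 243.8, 38.6]
orientation: [0.146, 1.567, -0.163]
ft_force: [-2.8, -1.4, 10.1]
width: 25.7
```

Contact at 38.5. Releasing.

>>> send_rows:
  rows:
    - [0, 0, 0, 0]
    - [-0.5, 0, 0, 0]
    - [0, 0, 0, 0]
    - [0, 0, 0, 0]
  fingers: 0.8

```text
t: 21.8
ee_pos: [513.6, 244.0, 39.9]
orientation: [0.147, 1.566, -0.163]
ft_force: [0.8, -0.5, -0.8]
width: 48.7
```

>>> send_rows:
  rows:
    - [-5, 0, 0, 0]
    - [-10, 0, 0, 0]
    - [-15, 0, 0, 0]
    - [-20, 0, 0, 0]
    - [-20, 0, 0, 0]
    - [-20, 0, 0, 0]
    - [-15, 0, 0, 0]
    - [-10, 0, 0, 0]
    - [0, 0, 0, 0]

```text
t: 22.55
ee_pos: [513.4, 245.1, 164.2]
orientation: [0.147, 1.566, -0.163]
ft_force: [1.1, 0.4, 0.2]
width: 70.2
```

```bash
python3 g.py 544 -245.3 170 0.12;python3 -c "
from m import *
for n in('side','top'):
  d=shot(n,n[0]+'7')
  for b in blobs(d,(105,130,60),(125,255,255)):print(*b)
im=cv2.imread('pics/s7.png')
cv2.imwrite('pics/s7c.png',cv2.resize(im[180:380,100:300],(600,600)))"
```

```text
now [513.378 245.077 164.239] yaw -0.19714445245461884 toolx [-0.002 -0.01  -1.   ] F [1.127 0.404 0.174] w 70.22154894225878 t 22.55 q [ 0.429  0.419  1.795 -0.011  0.934  0.633]
turn -0.317144452454619 shift(cur axes) [  -0.782 -474.915  126.079] shift(after turn) [  -0.782 -490.549  -28.313] rows>= 11.78335436979266
[309.5 140.6] [303, 135, 13, 11, 93] 140.86838111417916 [432.6 -26.8 364.5] [236.8 466.5 453.2] 44
[197.4 296.5] [191, 290, 13, 14, 132] 66.1398270235727 [482.3 263.4 157.2] [ 83.3  61.4 188.1] 78
[167.4 313.1] [157, 303, 21, 21, 338] 94.82406165650208 [525.7 314.   94.5] [38.  36.9  5.3] 234
[372.7 191.3] [365, 183, 17, 17, 215] 155.30516270351106 [ 552.3 -317.   154.8] [32.4 32.3  4.9] 164
[338.4 196.7] [331, 190, 15, 14, 172] 141.34451156693962 [ 544.  -245.5  141.2] [26.7 28.2  5.3] 119
[ 91.8 214.2] [89, 208, 7, 13, 51] 279.66882877640853 [489.4 227.5 280.1] [19.6  4.7  4.2] 9
[121.  219.7] [115, 215, 13, 11, 104] 67.00119856601236 [509.8 243.4  66.5] [20.8 22.1  4.8] 60
```

View pics/s7c.png

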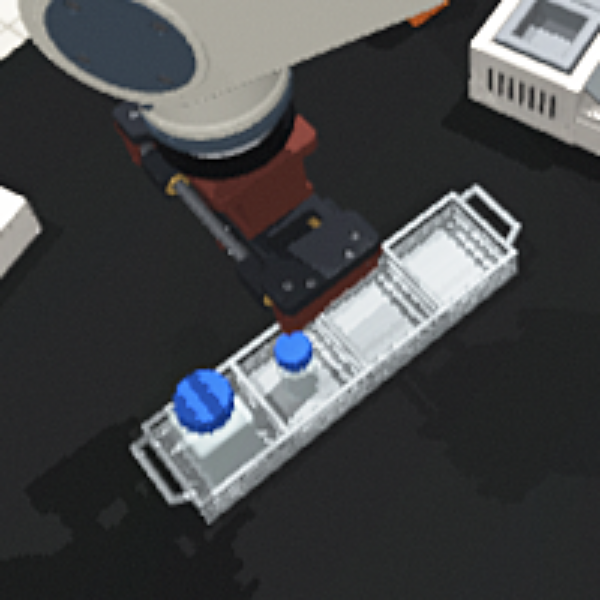

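The vial is upright in compartment 2: crop (293,350), top about 66. Next is the flask, with a gentler return to avoid tilt.

>>> send_rows:
  rows:
    - [0, -10, 3, 0]
    - [0, -18, 5, 0]
    - [0, -22, 6, 0]
    - [0, -24, 6, 0]
    - [0, -24, 6, 0]
    - [0, -24, 6, 0]
    - [0, -24, 6, 0]
    - [0, -24, 6, 0]
    - [0, -24, 6, 0]
    - [0, -24, 6, 0]

```text
t: 23.48
ee_pos: [516.4, 7.7, 152.8]
orientation: [0.134, 1.59, -0.163]
ft_force: [0.2, -0.4, 0.4]
width: 70.3
```

```bash
python3 g.py 544 -245.3 170 0.12
```

```text
now [516.414   7.725 152.812] yaw -0.18917084447506607 toolx [-0.026 -0.016 -1.   ] F [ 0.225 -0.351  0.363] w 70.31292769962036 t 23.4833 q [ 0.001  0.375  1.903 -0.02   0.889  0.203]
turn -0.30917084447506604 shift(cur axes) [ -13.868 -243.66    74.27 ] shift(after turn) [ -13.868 -254.705   -3.39 ] rows>= 6.117613339657905
```

>>> send_rows:
  rows:
    - [-4, -18, 3, -0.04]
    - [-4, -18, 3, -0.04]
    - [-4, -18, 2, -0.04]
    - [-3, -18, 2, -0.04]
    - [-3, -18, 1, -0.04]
    - [-2, -18, 0, -0.04]
    - [-2, -18, 0, -0.04]
    - [0, -18, 0, -0.03]
    - [0, -18, 0, 0]
    - [0, -18, 0, 0]

```text
t: 24.32
ee_pos: [512.3, -188.0, 164.3]
orientation: [-0.112, 1.623, 0.099]
ft_force: [0.7, 1.2, -0.5]
width: 70.4
```

```bash
python3 g.py 544 -245.3 170 0.12
```

```text
now [ 512.305 -187.981  164.304] yaw 0.13295106471705076 toolx [-0.054 -0.012 -0.998] F [ 0.665  1.243 -0.547] w 70.37101158882383 t 24.3167 q [-0.357  0.406  1.819 -0.036  0.964 -0.468]
turn 0.012951064717050764 shift(cur axes) [ -6.713 -61.046  23.469] shift(after turn) [ -6.713 -60.737  24.258] rows>= 1.5766350088303795
```

>>> send_rows:
  rows:
    - [0, -16, 3, 0]
    - [0, -12, 3, 0]
    - [0, -10, 2, 0]
    - [0, 0, 0, 0]

```text
t: 24.65
ee_pos: [521.8, -230.5, 159.2]
orientation: [-0.107, 1.63, 0.099]
ft_force: [-0.3, -0.1, -0.4]
width: 69.9
```

```bash
python3 g.py 544 -245.3 170 0.12
```

```text
now [ 521.781 -230.457  159.225] yaw 0.12959271775715878 toolx [-0.061 -0.009 -0.998] F [-0.344 -0.079 -0.361] w 69.90130510345881 t 24.65 q [-0.419  0.448  1.763 -0.04   0.984 -0.525]
turn 0.009592717757158864 shift(cur axes) [-11.983 -17.604  19.407] shift(after turn) [-11.983 -17.417  19.575] rows>= 0.6909330198259711
```

>>> send_rows:
  rows:
    - [-6, -2, 3, 0]
    - [-6, -2, 3, 0]
    - [-6, -2, 3, 0]
    - [-6, -2, 3, 0]
    - [-6, -2, 3, 0]
    - [-6, -2, 0, 0]
    - [-6, 0, 0, 0]
    - [-6, 0, 0, 0]
    - [-6, 0, 0, 0]
    - [-6, 0, 0, 0]

```text
t: 25.48
ee_pos: [543.2, -237.5, 223.3]
orientation: [-0.108, 1.633, 0.103]
ft_force: [0.1, -0.8, -0.3]
width: 70.1
```

```bash
python3 g.py 544 -245.3 170 0.12
```

```text
now [ 543.201 -237.468  223.328] yaw 0.1327718158575346 toolx [-0.064 -0.007 -0.998] F [ 0.111 -0.802 -0.339] w 70.14656850471673 t 25.4833 q [-0.415  0.401  1.664 -0.036  1.132 -0.532]
turn 0.012771815857534508 shift(cur axes) [53.224 -7.926  3.192] shift(after turn) [53.224 -7.885  3.293] rows>= 1.2927090437941375
```

>>> send_rows:
  rows:
    - [30, 0, 0, 0]
    - [25, 0, 0, 0]
    - [0, 0, 0, 0]
    - [-6, 0, 0, 0]
    - [-6, 0, 0, 0]
    - [-6, 0, 0, 0]
    - [-6, 0, 0, 0]
    - [-6, 0, 0, 0]
    - [-6, 0, 0, 0]
    - [-6, 0, 0, 0]

```text
t: 26.32
ee_pos: [546.5, -239.0, 223.8]
orientation: [-0.112, 1.621, 0.098]
ft_force: [-0.3, 0.0, 1.0]
width: 70.3
```

```bash
python3 g.py 544 -245.3 170 0.12
```

```text
now [ 546.54  -239.017  223.774] yaw 0.13248097372802267 toolx [-0.052 -0.013 -0.999] F [-0.297  0.018  1.033] w 70.31670050933865 t 26.3167 q [-0.415  0.4    1.664 -0.036  1.12  -0.531]
turn 0.012480973728022704 shift(cur axes) [53.908 -5.589 -0.473] shift(after turn) [53.908 -5.595 -0.404] rows>= 1.299736307557304
```

>>> send_rows:
  rows:
    - [35, 0, 0, 0]
    - [30, 0, 0, 0]
    - [0, -5, -3, 0.01]
    - [-6, 0, 0, 0]
    - [-6, 0, 0, 0]
    - [-6, 0, 0, 0]
    - [-6, 0, 0, 0]
    - [-6, 0, 0, 0]
    - [-6, 0, 0, 0]
    - [-6, 0, 0, 0]

```text
t: 27.15
ee_pos: [549.2, -247.8, 217.7]
orientation: [-0.11, 1.605, 0.081]
ft_force: [0.0, 0.3, 0.3]
width: 70.3
```

>>> send_rows:
  rows:
    - [35, 0, 0, 0]
    - [30, 0, 0, 0]
    - [0, 0, -3, 0]
    - [-6, 0, 0, 0]
    - [-6, 0, 0, 0]
    - [-6, 0, 0, 0]
    - [-6, 0, 0, 0]
    - [-6, 0, 0, 0]
    - [-6, 0, 0, 0]
    - [-6, 0, 0, 0]

```text
t: 27.98
ee_pos: [551.4, -250.8, 211.7]
orientation: [-0.117, 1.588, 0.075]
ft_force: [-0.1, -0.2, -0.0]
width: 70.1
```

```bash
python3 g.py 544 -245.3 170 0.12
```

```text
now [ 551.44  -250.757  211.719] yaw 0.12144300890872983 toolx [-0.018 -0.028 -0.999] F [-0.056 -0.226 -0.006] w 70.07489060963783 t 27.9833 q [-0.43   0.41   1.679 -0.038  1.057 -0.533]
turn 0.001443008908729837 shift(cur axes) [41.675  7.391 -5.846] shift(after turn) [41.675  7.383 -5.856] rows>= 1.0246283247000754
```

>>> send_rows:
  rows:
    - [30, 6, -5, 0]
    - [25, 0, 0, 0]
    - [0, 0, 0, 0]

```text
t: 28.23
ee_pos: [548.8, -248.6, 162.5]
orientation: [-0.121, 1.577, 0.07]
ft_force: [-0.3, 0.4, -0.8]
width: 70.1
```

```bash
python3 g.py 544 -245.3 111 0.12
```

```text
now [ 548.802 -248.596  162.48 ] yaw 0.12140446545463036 toolx [-0.007 -0.033 -0.999] F [-0.323  0.445 -0.821] w 70.05459687330261 t 28.2333 q [-0.428  0.461  1.73  -0.041  0.943 -0.526]
turn 0.0014044654546303548 shift(cur axes) [51.372  5.506 -3.827] shift(after turn) [51.372  5.5   -3.834] rows>= 1.242402670443349
```

>>> send_rows:
  rows:
    - [10, 5, -4, 0]
    - [15, 0, 0, 0]
    - [12, 0, 0, 0]
    - [6, 0, 0, 0]
    - [0, 0, 0, 0]

```text
t: 28.65
ee_pos: [546.1, -246.4, 122.7]
orientation: [-0.123, 1.574, 0.069]
ft_force: [-1.1, -0.2, -0.6]
width: 70.2
```

```bash
python3 g.py 544 -245.3 111 0.12
```

```text
now [ 546.127 -246.356  122.723] yaw 0.12147203818393998 toolx [-0.003 -0.035 -0.999] F [-1.065 -0.176 -0.646] w 70.22728261171162 t 28.65 q [-0.427  0.51   1.761 -0.043  0.86  -0.52 ]
turn 0.0014720381839399277 shift(cur axes) [11.686  1.704 -1.896] shift(after turn) [11.686  1.701 -1.898] rows>= 0.28682678473442536
```

>>> send_rows:
  rows:
    - [5, 2, -2, 0]
    - [5, 0, 0, 0]
    - [0, 0, 0, 0]

```text
t: 28.9
ee_pos: [544.9, -245.5, 113.6]
orientation: [-0.123, 1.572, 0.068]
ft_force: [0.2, -0.3, 0.0]
width: 70.2
```

>>> send_rows:
  rows:
    - [0, 0, 0, 0]
    - [0, 0, 0, 0]
    - [0, 0, 0, 0]
    - [0, 0, 0, 0]
    - [0, 0, 0, 0]
  fingers: 0

```text
t: 29.32
ee_pos: [545.7, -245.8, 114.9]
orientation: [-0.124, 1.57, 0.067]
ft_force: [0.2, 0.6, -0.1]
width: 40.7
```

```bash
python3 g.py 544 -245.3 111 0.12
```

```text
now [ 545.656 -245.834  114.853] yaw 0.12126527292615051 toolx [ 0.    -0.036 -0.999] F [ 0.195  0.593 -0.072] w 40.67055282998238 t 29.3167 q [-0.426  0.519  1.769 -0.044  0.839 -0.518]
turn 0.001265272926150418 shift(cur axes) [ 3.83   0.869 -1.563] shift(after turn) [ 3.83   0.867 -1.564] rows>= 0.10137028491696996
```

>>> send_rows:
  rows:
    - [2, 0, -1, 0]
    - [0.5, 0, 0, 0]
    - [0, 0, 0, 0]
    - [0, 0, 0, 0]

```text
t: 29.65
ee_pos: [544.8, -246.2, 112.7]
orientation: [-0.124, 1.57, 0.066]
ft_force: [-0.1, 0.4, 0.1]
width: 29.2
```

```bash
python3 g.py 544 -245.3 111 0.12
```

```text
now [ 544.825 -246.206  112.673] yaw 0.12124459474585784 toolx [ 0.001 -0.037 -0.999] F [-0.128  0.361  0.114] w 29.212064169224547 t 29.65 q [-0.427  0.521  1.772 -0.045  0.833 -0.519]
turn 0.0012445947458579187 shift(cur axes) [ 1.638  1.059 -0.703] shift(after turn) [ 1.638  1.059 -0.705] rows>= 0.04972088834051054
```

>>> send_rows:
  rows:
    - [-3, -0.1, 0, 0]
    - [-6, -0.2, 0, 0]
    - [-8, -0.3, 0, 0]
    - [-10, -0.4, 0, 0]
    - [-10, -0.4, 0, 0]
    - [-10, -0.4, 0, 0]
    - [-8, -0.3, 0, 0]
    - [0, 0, 0, 0]

```text
t: 30.32
ee_pos: [545.3, -246.4, 174.4]
orientation: [-0.124, 1.569, 0.066]
ft_force: [0.7, -0.1, 0.0]
width: 29.3
```

```bash
python3 g.py 497.8 172.2 175 -0.2;python3 -c "
from h import *
shot('side','s8')
im=cv2.imread('pics/s8.png')
cv2.imwrite('pics/s8c.png',cv2.resize(im[60:240,200:380],(540,540)))"
```

```text
now [ 545.347 -246.407  174.431] yaw 0.12125040312969584 toolx [ 0.002 -0.037 -0.999] F [ 0.695 -0.136  0.037] w 29.272469586047116 t 30.3167 q [-0.427  0.436  1.738 -0.04   0.951 -0.525]
turn 0.3212504031296959 shift(cur axes) [-16.165 420.974   3.433] shift(after turn) [ -16.165  400.522 -129.667] rows>= 10.103085146302117
```

View pics/s8c.png

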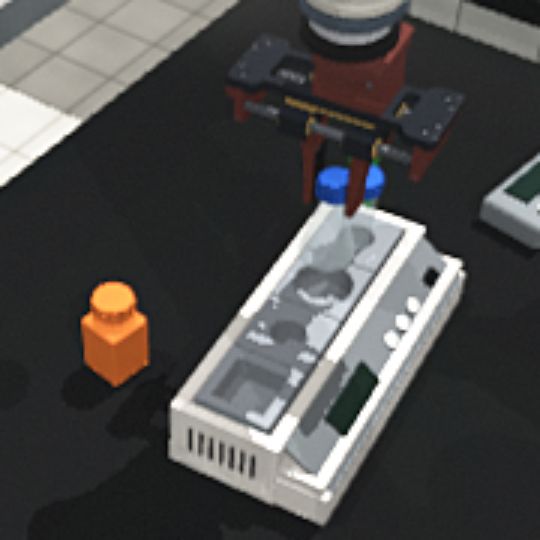

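The flask is held, with its cap at crop (335,185). Carrying it.

>>> send_rows:
  rows:
    - [0, 8, 0, 0]
    - [-1, 15, 0, 0]
    - [-1, 22, 0, 0]
    - [-1, 24, 0, 0]
    - [-1, 24, 0, 0]
    - [-1, 24, 0, 0]
    - [-1, 24, 0, 0]
    - [-1, 24, 0, 0]
    - [-1, 24, 0, 0]
    - [-1, 24, 0, 0]

```text
t: 31.2
ee_pos: [511.6, -20.5, 170.4]
orientation: [-0.118, 1.578, 0.064]
ft_force: [0.0, -0.3, -0.6]
width: 29.3
```

```bash
python3 g.py 497.8 172.2 170 -0.2
```

```text
now [511.61  -20.477 170.448] yaw 0.11560043399607577 toolx [-0.007 -0.035 -0.999] F [ 0.048 -0.332 -0.615] w 29.300860168034102 t 31.2 q [-0.042  0.334  1.914 -0.045  0.899 -0.13 ]
turn 0.31560043399607585 shift(cur axes) [ -6.138 192.887   8.51 ] shift(after turn) [ -6.138 186.002 -51.779] rows>= 4.632419203253451
```

>>> send_rows:
  rows:
    - [-1, 22, 1, 0.04]
    - [-1, 22, 0, 0.04]
    - [-1, 22, -1, 0.04]
    - [-1, 22, -2, 0.04]
    - [0, 20, -3, 0.04]
    - [0, 18, -3, 0.04]
    - [0, 14, -3, 0.04]
    - [0, 10, -2, 0.03]
    - [0, 5, 0, 0]
    - [0, 0, 0, 0]

```text
t: 32.03
ee_pos: [485.0, 155.4, 163.5]
orientation: [0.127, 1.583, -0.185]
ft_force: [0.3, 1.0, 0.4]
width: 29.5
```

```bash
python3 g.py 497.8 172.2 110 -0.2
```

```text
now [485.042 155.379 163.499] yaw -0.1984750127335122 toolx [-0.022 -0.035 -0.999] F [0.287 0.967 0.411] w 29.45942236968081 t 32.0333 q [ 0.303  0.352  1.908 -0.034  0.913  0.523]
turn 0.001524987266487754 shift(cur axes) [52.582 21.069  9.955] shift(after turn) [52.582 21.085  9.923] rows>= 1.3792386596047406
```

>>> send_rows:
  rows:
    - [0, 10, 5, 0]
    - [0, 8, 4, 0]
    - [0, 3, 0, 0]
    - [25, 0, 0, 0]
    - [15, 0, 0, 0]
    - [0, 0, 0, 0]

```text
t: 32.53
ee_pos: [499.8, 174.8, 121.9]
orientation: [0.126, 1.581, -0.183]
ft_force: [-0.4, -0.4, -0.9]
width: 29.2
```

```bash
python3 g.py 497.8 172.2 80 -0.2
```

```text
now [499.83  174.792 121.86 ] yaw -0.19638995376574633 toolx [-0.019 -0.035 -0.999] F [-0.356 -0.426 -0.865] w 29.23752530858767 t 32.5333 q [ 0.329  0.441  1.89  -0.036  0.84   0.55 ]
turn 0.00361004623425365 shift(cur axes) [41.955 -1.363 -0.99 ] shift(after turn) [41.955 -1.366 -0.985] rows>= 1.0069243102898193
```

>>> send_rows:
  rows:
    - [10, -1, -1, 0]
    - [15, 0, 0, 0]
    - [12, 0, 0, 0]
    - [6, 0, 0, 0]
    - [2, 0, 0, 0]

```text
t: 32.95
ee_pos: [499.8, 171.8, 76.0]
orientation: [0.128, 1.578, -0.183]
ft_force: [-0.0, 0.0, -0.5]
width: 29.4
```

```bash
python3 g.py 497.8 172.2 63 -0.2
```

```text
now [499.776 171.798  76.012] yaw -0.19788760998017246 toolx [-0.017 -0.034 -0.999] F [-0.012  0.008 -0.451] w 29.410846987028442 t 32.95 q [ 0.324  0.515  1.912 -0.04   0.742  0.552]
turn 0.002112390019827437 shift(cur axes) [13.022  0.481 -1.891] shift(after turn) [13.022  0.477 -1.892] rows>= 0.3157552356467679
```

>>> send_rows:
  rows:
    - [4, 0, -2, 0]
    - [4, 0, 0, 0]
    - [1.5, 0, 0, 0]

```text
t: 33.2
ee_pos: [498.3, 171.8, 66.7]
orientation: [0.129, 1.577, -0.183]
ft_force: [-0.2, 0.8, -0.8]
width: 29.7
```

>>> send_rows:
  rows:
    - [1, 0, 0, 0]

```text
t: 33.28
ee_pos: [498.4, 171.8, 65.7]
orientation: [0.129, 1.577, -0.183]
ft_force: [0.5, -0.0, -0.5]
width: 29.2
```

>>> send_rows:
  rows:
    - [1, 0, 0, 0]

```text
t: 33.37
ee_pos: [498.5, 171.8, 64.9]
orientation: [0.129, 1.576, -0.183]
ft_force: [0.3, -0.7, -1.1]
width: 29.4
```

>>> send_rows:
  rows:
    - [1, 0, 0, 0]

```text
t: 33.45
ee_pos: [498.8, 171.9, 64.2]
orientation: [0.129, 1.576, -0.183]
ft_force: [0.3, -0.7, -1.2]
width: 29.4
```

>>> send_rows:
  rows:
    - [1, 0, 0, 0]

```text
t: 33.53
ee_pos: [499.0, 171.9, 63.3]
orientation: [0.129, 1.575, -0.183]
ft_force: [1.2, -0.5, 0.1]
width: 29.5
```

>>> send_rows:
  rows:
    - [0.7, 0, 0, 0]

```text
t: 33.62
ee_pos: [499.1, 172.0, 62.7]
orientation: [0.129, 1.575, -0.182]
ft_force: [1.2, -0.1, -0.9]
width: 29.1
```

>>> send_rows:
  rows:
    - [0.7, 0, 0, 0]

```text
t: 33.7
ee_pos: [499.5, 172.1, 62.5]
orientation: [0.129, 1.574, -0.182]
ft_force: [-1.1, -0.5, 11.3]
width: 29.2
```

>>> send_rows:
  rows:
    - [0.7, 0, 0, 0]

```text
t: 33.78
ee_pos: [499.5, 172.1, 62.4]
orientation: [0.129, 1.574, -0.182]
ft_force: [-3.4, -1.4, 12.0]
width: 29.5
```

Contact at 62.5, where 62.7 was expected. Releasing.

>>> send_rows:
  rows:
    - [0, 0, 0, 0]
    - [-0.3, 0, 0, 0]
    - [0, 0, 0, 0]
    - [0, 0, 0, 0]
    - [0, 0, 0, 0]
  fingers: 0.8

```text
t: 34.2
ee_pos: [500.1, 172.3, 63.3]
orientation: [0.13, 1.573, -0.182]
ft_force: [-0.5, 0.2, -0.8]
width: 59.0
```

>>> send_rows:
  rows:
    - [-5, 0, 0, 0]
    - [-10, 0, 0, 0]
    - [-15, 0, 0, 0]
    - [-20, 0, 0, 0]
    - [-20, 0, 0, 0]
    - [-20, 0, 0, 0]
    - [-20, 0, 0, 0]
    - [-10, 0, 0, 0]
    - [0, 0, 0, 0]

```text
t: 34.95
ee_pos: [500.7, 176.3, 192.7]
orientation: [0.13, 1.574, -0.182]
ft_force: [1.0, 0.6, 0.6]
width: 70.5
```

```bash
python3 g.py 553 -316.5 190 0.12;python3 -c "
from m import *
for n in('side','top'):
  d=shot(n,n[0]+'9')
  for b in blobs(d,(105,130,60),(125,255,255)):print(*b)
im=cv2.imread('pics/s9.png')
cv2.imwrite('pics/s9c.png',cv2.resize(im[180:380,100:300],(600,600)))"
```

```text
now [500.726 176.281 192.66 ] yaw -0.19823364556560094 toolx [-0.012 -0.032 -0.999] F [1.039 0.624 0.609] w 70.4751035427809 t 34.95 q [ 0.332  0.335  1.847 -0.032  0.981  0.548]
turn -0.31823364556560096 shift(cur axes) [  17.906 -472.5    148.311] shift(after turn) [  17.906 -495.18    -6.976] rows>= 11.88376624172894
[321.  120.3] [314, 114, 15, 13, 142] 154.0165564009186 [443.7 -81.6 372.2] [249.  502.1 442.1] 76
[222.6 270.2] [216, 262, 15, 17, 190] 90.43406661287699 [500.4 172.7  89.8] [28.8 29.   4.4] 121
[197.3 296.6] [191, 290, 13, 14, 131] 65.68160528732017 [512.9 243.7  65.5] [23.2 24.2  5.4] 87
[167.4 313.2] [157, 303, 21, 21, 336] 94.87427723691246 [525.7 314.   94.2] [37.1 37.8  4.5] 230
[372.7 191.3] [365, 183, 17, 17, 215] 155.41704033060668 [ 551.9 -316.6  154.6] [32.3 32.5  4.4] 160
[123.2 219.8] [121, 215, 6, 11, 41] 306.58789789691514 [474.8 162.6 307.3] [13.6  2.9  4. ] 7
[149.2 223.6] [142, 217, 15, 14, 160] 91.5121507128122 [497.4 171.2  90.7] [27.1 28.9  4.4] 106
```

View pics/s9c.png

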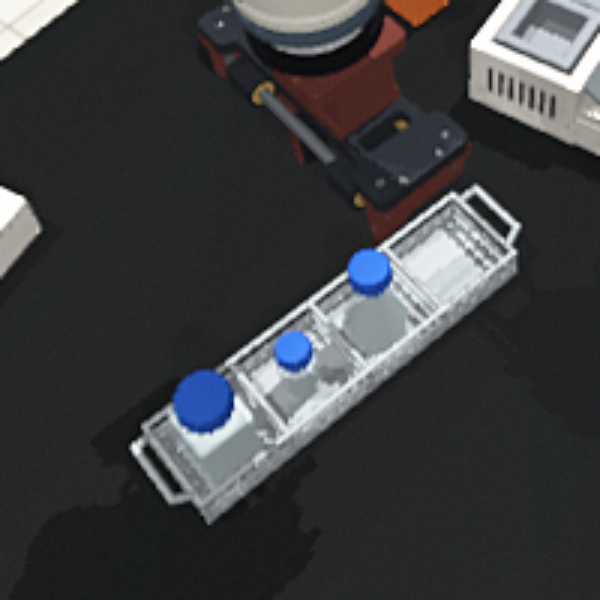

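The flask is upright in compartment 3: crop (370,270), top about 90. Now the tube.

>>> send_rows:
  rows:
    - [0, -10, 3, 0]
    - [0, -18, 5, 0]
    - [0, -22, 7, 0]
    - [0, -24, 7, 0]
    - [0, -24, 7, 0]
    - [0, -24, 7, 0]
    - [0, -24, 7, 0]
    - [0, -24, 7, 0]
    - [0, -24, 7, 0]
    - [0, -24, 7, 0]

```text
t: 35.88
ee_pos: [510.8, -62.2, 184.3]
orientation: [0.119, 1.602, -0.181]
ft_force: [-0.2, 0.5, 0.1]
width: 70.5
```

>>> send_rows:
  rows:
    - [-2, -18, 5, -0.04]
    - [-2, -18, 4, -0.04]
    - [-2, -18, 3, -0.04]
    - [-2, -18, 2, -0.04]
    - [-2, -18, 1, -0.04]
    - [-2, -18, 0, -0.04]
    - [0, -18, 0, -0.04]
    - [0, -18, 0, -0.03]
    - [0, -12, 0, 0]
    - [0, -6, 0, 0]

```text
t: 36.72
ee_pos: [508.7, -241.1, 186.1]
orientation: [-0.121, 1.638, 0.083]
ft_force: [-0.1, 1.0, 0.8]
width: 70.1
```

```bash
python3 g.py 553 -316.5 190 0.12
```

```text
now [ 508.706 -241.068  186.069] yaw 0.12837624771046632 toolx [-0.068 -0.028 -0.997] F [-0.103  0.962  0.845] w 70.13357570372258 t 36.7167 q [-0.434  0.402  1.764 -0.064  1.027 -0.528]
turn 0.0083762477104663 shift(cur axes) [ -4.803 -80.591  33.904] shift(after turn) [ -4.803 -80.304  34.578] rows>= 2.099851768203559
```

>>> send_rows:
  rows:
    - [-4, -16, 6, 0]
    - [-4, -16, 6, 0]
    - [-5, -16, 6, 0]
    - [-6, -12, 6, 0]
    - [-6, -8, 4, 0]
    - [-6, 0, 0, 0]
    - [-6, 0, 0, 0]
    - [-6, 0, 0, 0]

```text
t: 37.38
ee_pos: [543.5, -305.1, 221.2]
orientation: [-0.108, 1.654, 0.085]
ft_force: [-0.2, -0.0, 0.6]
width: 70.0
```

```bash
python3 g.py 553 -316.5 190 0.12
```

```text
now [ 543.452 -305.071  221.203] yaw 0.1209790161590403 toolx [-0.084 -0.019 -0.996] F [-0.174 -0.041  0.559] w 69.9533572592149 t 37.3833 q [-0.502  0.452  1.589 -0.062  1.165 -0.597]
turn 0.0009790161590403912 shift(cur axes) [ 30.508 -12.22   10.74 ] shift(after turn) [ 30.508 -12.21   10.752] rows>= 0.829127644919841
```

>>> send_rows:
  rows:
    - [35, 0, 0, 0]
    - [25, 0, 0, 0]
    - [0, -3, 0, 0]
    - [-6, 0, 0, 0]
    - [-6, 0, 0, 0]
    - [-6, 0, 0, 0]
    - [-6, 0, 0, 0]
    - [-6, 0, 0, 0]
    - [-6, 0, 0, 0]
    - [-6, 0, 0, 0]

```text
t: 38.22
ee_pos: [545.8, -306.5, 217.2]
orientation: [-0.114, 1.643, 0.082]
ft_force: [-0.7, 0.6, -0.6]
width: 70.3
```

```bash
python3 g.py 553 -316.5 190 0.12
```

```text
now [ 545.762 -306.494  217.153] yaw 0.12310018371275415 toolx [-0.073 -0.025 -0.997] F [-0.709  0.621 -0.552] w 70.32850740949421 t 38.2167 q [-0.503  0.455  1.595 -0.063  1.144 -0.599]
turn 0.003100183712754223 shift(cur axes) [ 26.793 -10.4     7.986] shift(after turn) [ 26.793 -10.375   8.018] rows>= 0.7153328445228394
```

>>> send_rows:
  rows:
    - [35, 0, 0, 0]
    - [25, 0, 0, 0]
    - [0, -4, 3, 0]
    - [-8, 0, 0, 0]
    - [-8, 0, 0, 0]
    - [-8, 0, 0, 0]
    - [-8, 0, 0, 0]
    - [-8, 0, 0, 0]
    - [-8, 0, 0, 0]
    - [-8, 0, 0, 0]

```text
t: 39.05
ee_pos: [555.2, -313.1, 230.7]
orientation: [-0.121, 1.628, 0.074]
ft_force: [-0.1, 0.4, 0.1]
width: 70.3
```

>>> send_rows:
  rows:
    - [40, 0, 0, 0]
    - [30, 0, 0, 0]
    - [0, -4, 0, 0]
    - [-8, 0, 0, 0]
    - [-8, 0, 0, 0]
    - [-8, 0, 0, 0]
    - [-8, 0, 0, 0]
    - [-8, 0, 0, 0]
    - [-8, 0, 0, 0]
    - [-8, 0, 0, 0]

```text
t: 39.88
ee_pos: [561.5, -320.5, 237.4]
orientation: [-0.13, 1.61, 0.065]
ft_force: [-0.1, 0.2, -0.2]
width: 70.4
```

```bash
python3 g.py 553 -316.5 190 0.12
```

```text
now [ 561.519 -320.495  237.366] yaw 0.12252620920285233 toolx [-0.039 -0.044 -0.998] F [-0.056  0.163 -0.249] w 70.44944120942468 t 39.8833 q [-0.51   0.446  1.558 -0.062  1.151 -0.607]
turn 0.002526209202852403 shift(cur axes) [47.442  6.839 -5.878] shift(after turn) [47.442  6.824 -5.895] rows>= 1.158057794786555
```

>>> send_rows:
  rows:
    - [40, 2, -3, 0]
    - [30, 2, -3, 0]
    - [0, 0, 0, 0]
    - [-6, 0, 0, 0]
    - [-6, 0, 0, 0]
    - [-6, 0, 0, 0]
    - [-6, 0, 0, 0]
    - [-6, 0, 0, 0]
    - [-6, 0, 0, 0]
    - [-6, 0, 0, 0]

```text
t: 40.72
ee_pos: [561.3, -321.4, 229.0]
orientation: [-0.139, 1.591, 0.055]
ft_force: [1.1, 0.2, 0.3]
width: 70.3
```

>>> send_rows:
  rows:
    - [30, 0, 0, 0]
    - [20, 0, 0, 0]
    - [0, 0, 0, 0]

```text
t: 40.97
ee_pos: [564.1, -325.8, 185.2]
orientation: [-0.144, 1.581, 0.05]
ft_force: [-0.2, -0.3, 0.8]
width: 70.4
```

```bash
python3 g.py 553 -316.5 126 0.12
```

```text
now [ 564.065 -325.846  185.154] yaw 0.1231871250274345 toolx [-0.009 -0.06  -0.998] F [-0.21  -0.34   0.791] w 70.37336271780767 t 40.9667 q [-0.515  0.494  1.612 -0.067  1.015 -0.604]
turn 0.0031871250274344565 shift(cur axes) [58.585 14.09  -8.849] shift(after turn) [58.585 14.062 -8.894] rows>= 1.4604748350768915
```

>>> send_rows:
  rows:
    - [0, 6, -5, 0]
    - [0, 6, -4, 0]
    - [15, 0, 0, 0]
    - [15, 0, 0, 0]
    - [10, 0, 0, 0]
    - [0, 0, 0, 0]

```text
t: 41.47
ee_pos: [553.4, -316.0, 150.2]
orientation: [-0.146, 1.576, 0.048]
ft_force: [0.1, -0.0, -0.6]
width: 70.3
```

```bash
python3 g.py 553 -316.5 126 0.12;python3 -c "
from h import *
shot('top','t10')
im=cv2.imread('pics/t10.png')
cv2.imwrite('pics/t10c.png',cv2.resize(im[150:270,300:460],(800,600)))"
```

```text
now [ 553.405 -316.02   150.194] yaw 0.12335888717326447 toolx [-0.004 -0.063 -0.998] F [ 0.126 -0.05  -0.56 ] w 70.33523618816098 t 41.4667 q [-0.51   0.515  1.67  -0.071  0.93  -0.592]
turn 0.00335888717326438 shift(cur axes) [24.178  1.071 -0.174] shift(after turn) [24.178  1.071 -0.178] rows>= 0.5803953894748143
```

View pics/t10c.png

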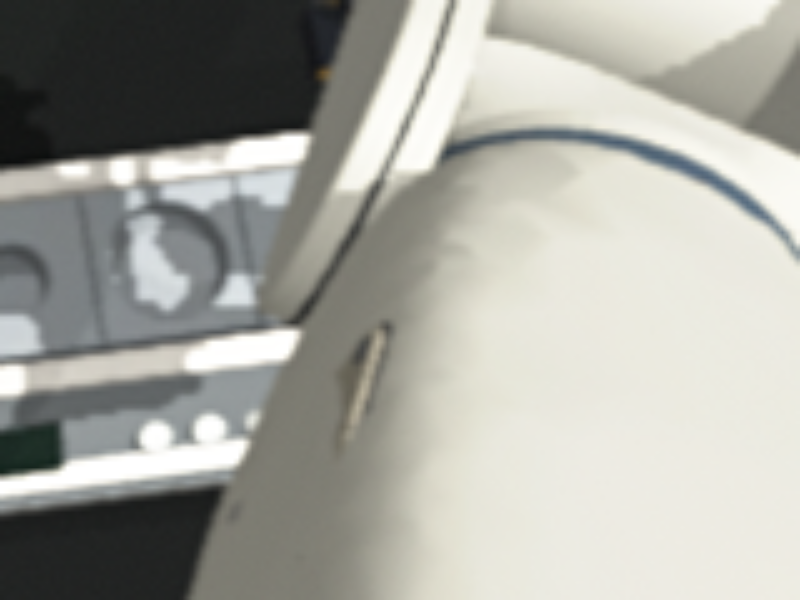

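The arm hides the tube in the top view. The pose agrees with the earlier fix, so I'll go down.

>>> send_rows:
  rows:
    - [8, 0, 0, 0]
    - [8, 0, 0, 0]
    - [5, 0, 0, 0]
    - [0, 0, 0, 0]

```text
t: 41.85
ee_pos: [555.2, -318.2, 131.4]
orientation: [-0.149, 1.572, 0.046]
ft_force: [-0.0, -0.3, -0.7]
width: 70.2
```

```bash
python3 g.py 553 -316.5 126 0.12
```

```text
now [ 555.204 -318.166  131.433] yaw 0.12353546888023227 toolx [ 0.001 -0.065 -0.998] F [-0.02  -0.317 -0.655] w 70.17445427476322 t 41.85 q [-0.511  0.541  1.678 -0.073  0.891 -0.59 ]
turn 0.003535468880232262 shift(cur axes) [ 5.311  2.275 -1.941] shift(after turn) [ 5.311  2.268 -1.949] rows>= 0.14616692341644022
```

>>> send_rows:
  rows:
    - [4, 2, -2, 0]
    - [1.5, 0, 0, 0]

```text
t: 42.02
ee_pos: [553.0, -316.8, 125.4]
orientation: [-0.149, 1.571, 0.046]
ft_force: [-1.6, 1.0, -0.6]
width: 70.1
```

>>> send_rows:
  rows:
    - [0, 0, 0, 0]
    - [0.2, 0, 0, 0]
    - [0.2, 0, 0, 0]
    - [0.2, 0, 0, 0]
  fingers: 0

```text
t: 42.35
ee_pos: [552.9, -316.9, 124.6]
orientation: [-0.148, 1.572, 0.046]
ft_force: [-0.6, 0.3, -0.5]
width: 47.1
```

```bash
python3 g.py 553 -316.5 126 0.12
```

```text
now [ 552.884 -316.869  124.619] yaw 0.12337483298806579 toolx [ 0.    -0.065 -0.998] F [-0.639  0.256 -0.494] w 47.05886640701184 t 42.35 q [-0.511  0.547  1.687 -0.074  0.876 -0.589]
turn 0.0033748329880658456 shift(cur axes) [-1.402  0.262  0.15 ] shift(after turn) [-1.402  0.262  0.149] rows>= 0.03439508917769021
```

>>> send_rows:
  rows:
    - [-0.5, 0, 0, 0]
    - [0, 0, 0, 0]
    - [0, 0, 0, 0]

```text
t: 42.6
ee_pos: [553.1, -317.0, 125.5]
orientation: [-0.149, 1.571, 0.045]
ft_force: [-0.4, 0.1, 0.0]
width: 34.3
```

>>> send_rows:
  rows:
    - [0, 0, 0, 0]

```text
t: 42.68
ee_pos: [553.1, -316.9, 125.6]
orientation: [-0.149, 1.571, 0.045]
ft_force: [-0.4, -0.2, 0.2]
width: 34.4
```

>>> send_rows:
  rows:
    - [-3, -0.2, 0, 0]
    - [-6, -0.4, 0, 0]
    - [-8, -0.5, 0, 0]
    - [-10, -0.6, 0, 0]
    - [-10, -0.6, 0, 0]
    - [-10, -0.6, 0, 0]
    - [-10, -0.6, 0, 0]
    - [-5, 0, 0, 0]
    - [0, 0, 0, 0]

```text
t: 43.43
ee_pos: [554.2, -316.7, 196.3]
orientation: [-0.15, 1.569, 0.044]
ft_force: [0.1, 0.1, -0.3]
width: 34.3
```

```bash
python3 g.py 483.5 101.7 190 -0.2;python3 -c "
from h import *
shot('side','s11')
im=cv2.imread('pics/s11.png')
cv2.imwrite('pics/s11c.png',cv2.resize(im[40:220,220:400],(540,540)))"
```

```text
now [ 554.25  -316.66   196.344] yaw 0.12335930559888245 toolx [ 0.004 -0.067 -0.998] F [ 0.146  0.076 -0.26 ] w 34.28949618537151 t 43.4333 q [-0.51   0.457  1.645 -0.067  1.005 -0.599]
turn 0.3233593055988826 shift(cur axes) [-21.977 423.365 -18.704] shift(after turn) [ -21.977  395.48  -152.26 ] rows>= 10.176192890000614
```

View pics/s11c.png

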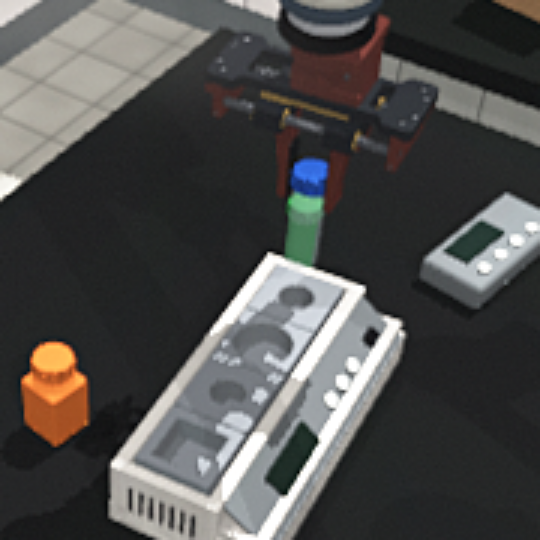

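The tube is held, with its cap at crop (310,175). The green seen through it is the look-alike standing behind. All bath recesses are empty.

>>> send_rows:
  rows:
    - [0, 8, 0, 0]
    - [-1, 15, 0, 0]
    - [-1, 22, 0, 0]
    - [-1, 24, -1, 0]
    - [-1, 24, -1, 0]
    - [-1, 24, -1, 0]
    - [-1, 24, -1, 0]
    - [-1, 24, -1, 0]
    - [-1, 24, -1, 0]
    - [-1, 24, -1, 0]

```text
t: 44.32
ee_pos: [512.6, -91.3, 184.7]
orientation: [-0.143, 1.579, 0.044]
ft_force: [0.8, -0.4, -0.9]
width: 34.3
```

```bash
python3 g.py 483.5 101.7 185 -0.2
```

```text
now [512.614 -91.262 184.723] yaw 0.11831454028582843 toolx [-0.007 -0.063 -0.998] F [ 0.801 -0.365 -0.902] w 34.33671878753978 t 44.3167 q [-0.161  0.322  1.892 -0.08   0.926 -0.232]
turn 0.3183145402858285 shift(cur axes) [-12.289 194.663  -6.137] shift(after turn) [-12.289 182.963 -66.751] rows>= 4.679774847961539
```

>>> send_rows:
  rows:
    - [-1, 22, -1, 0.04]
    - [-1, 22, -1, 0.04]
    - [-1, 22, -2, 0.04]
    - [-1, 22, -3, 0.04]
    - [-1, 20, -4, 0.04]
    - [0, 18, -4, 0.04]
    - [0, 14, -3, 0.04]
    - [0, 10, -2, 0.03]
    - [0, 5, 0, 0]
    - [0, 0, 0, 0]

```text
t: 45.15
ee_pos: [477.7, 84.2, 173.7]
orientation: [0.103, 1.581, -0.205]
ft_force: [-0.1, 0.1, -0.9]
width: 34.2
```

```bash
python3 g.py 483.5 101.7 140 -0.2
```

```text
now [477.707  84.197 173.746] yaw -0.19604395211260067 toolx [-0.022 -0.062 -0.998] F [-0.114  0.088 -0.884] w 34.23568328899252 t 45.15 q [ 0.186  0.305  1.951 -0.072  0.92   0.427]
turn 0.00395604788739945 shift(cur axes) [32.452 20.465  2.601] shift(after turn) [32.452 20.475  2.52 ] rows>= 0.9221578852199465
```

>>> send_rows:
  rows:
    - [0, 9, 1, 0]
    - [0, 8, 1, 0]
    - [0, 2, 0, 0]
    - [15, 1, 0, 0]
    - [15, 1, 0, 0]
    - [8, 0, 0, 0]
    - [0, 0, 0, 0]

```text
t: 45.73
ee_pos: [484.1, 103.5, 133.2]
orientation: [0.102, 1.58, -0.203]
ft_force: [0.2, -0.3, -0.6]
width: 34.1
```

```bash
python3 g.py 483.5 100.7 90 -0.2
```

```text
now [484.065 103.537 133.194] yaw -0.1937421997809252 toolx [-0.021 -0.062 -0.998] F [ 0.192 -0.273 -0.62 ] w 34.11010526605424 t 45.7333 q [ 0.222  0.383  1.956 -0.076  0.838  0.467]
turn 0.006257800219074738 shift(cur axes) [43.289 -0.076  0.355] shift(after turn) [43.289 -0.074  0.356] rows>= 1.0381507222763926
```

>>> send_rows:
  rows:
    - [10, 0, 0, 0]
    - [12, 0, 0, 0]
    - [10, 0, 0, 0]
    - [6, 0, 0, 0]
    - [2, 0, 0, 0]

```text
t: 46.15
ee_pos: [484.8, 100.3, 91.6]
orientation: [0.103, 1.577, -0.203]
ft_force: [-0.3, 0.1, -0.7]
width: 34.2
```

```bash
python3 g.py 483.5 100.7 76 -0.2;python3 -c "
from h import *
shot('side','s12')
im=cv2.imread('pics/s12.png')
cv2.imwrite('pics/s12c.png',cv2.resize(im[180:380,100:300],(600,600)))"
```

```text
now [484.802 100.345  91.63 ] yaw -0.19481487581896254 toolx [-0.018 -0.062 -0.998] F [-0.329  0.141 -0.75 ] w 34.19334720745471 t 46.15 q [ 0.215  0.454  1.976 -0.083  0.744  0.472]
turn 0.005185124181037448 shift(cur axes) [15.6    1.1   -1.251] shift(after turn) [15.6    1.094 -1.257] rows>= 0.3762233936763163
```

View pics/s12c.png

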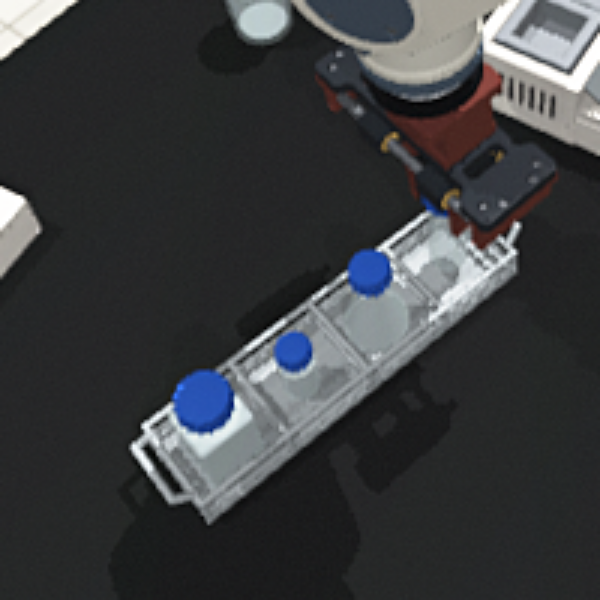

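The tube's foot shows at crop (440,270), in the middle of compartment 4. Lowering slowly.

>>> send_rows:
  rows:
    - [5, 1, -1, 0]
    - [5, 0, 0, 0]
    - [2, 0, 0, 0]

```text
t: 46.45
ee_pos: [484.4, 100.9, 79.4]
orientation: [0.104, 1.576, -0.203]
ft_force: [-0.4, -0.0, -0.5]
width: 34.4
```

>>> send_rows:
  rows:
    - [1, 0, 0, 0]

```text
t: 46.53
ee_pos: [484.4, 100.8, 78.2]
orientation: [0.104, 1.576, -0.203]
ft_force: [0.1, -0.1, -1.0]
width: 34.5
```

>>> send_rows:
  rows:
    - [0.8, 0, 0, 0]

```text
t: 46.62
ee_pos: [484.4, 100.8, 77.3]
orientation: [0.104, 1.576, -0.203]
ft_force: [0.1, 0.6, -0.5]
width: 34.5
```

>>> send_rows:
  rows:
    - [0.8, 0, 0, 0]

```text
t: 46.7
ee_pos: [484.5, 100.8, 76.5]
orientation: [0.104, 1.576, -0.203]
ft_force: [-1.0, -0.9, 0.0]
width: 33.9
```

>>> send_rows:
  rows:
    - [0.8, 0, 0, 0]

```text
t: 46.78
ee_pos: [484.6, 100.8, 75.8]
orientation: [0.104, 1.575, -0.202]
ft_force: [1.2, -0.3, -0.2]
width: 34.3
```

>>> send_rows:
  rows:
    - [0.7, 0, 0, 0]

```text
t: 46.87
ee_pos: [484.8, 100.8, 75.3]
orientation: [0.104, 1.575, -0.202]
ft_force: [-0.7, 0.8, 8.9]
width: 34.9
```

Contact at 75.3, where 75.6 was expected. Releasing and backing off along the tool axis.

>>> send_rows:
  rows:
    - [0.3, 0, 0, 0]
    - [0, 0, 0, 0]
    - [0, 0, 0, 0]
    - [0, 0, 0, 0]
    - [0, 0, 0, 0]
  fingers: 0.9

```text
t: 47.28
ee_pos: [485.3, 100.9, 75.5]
orientation: [0.104, 1.574, -0.202]
ft_force: [-0.3, 0.1, -0.7]
width: 63.9
```

>>> send_rows:
  rows:
    - [-5, 0, 0, 0]
    - [-10, 0, 0, 0]
    - [-15, 0, 0, 0]
    - [-20, 0, 0, 0]
    - [-20, 0, 0, 0]
    - [-20, 0, 0, 0]
    - [-20, 0, 0, 0]
    - [-20, 0, 0, 0]
    - [-10, 0, 0, 0]
    - [0, 0, 0, 0]

```text
t: 48.12
ee_pos: [486.7, 110.1, 228.0]
orientation: [0.104, 1.573, -0.201]
ft_force: [1.0, 0.0, -0.1]
width: 78.8
```

>>> send_rows:
  rows:
    - [0, -15, 0, 0]
    - [0, -25, 0, 0]
    - [0, -25, 0, 0]
    - [0, -25, 0, 0]
    - [0, -25, 0, 0]
    - [0, -20, 0, 0]
    - [0, -10, 0, 0]
    - [0, 0, 0, 0]

```text
t: 48.78
ee_pos: [456.4, -35.9, 238.5]
orientation: [0.103, 1.571, -0.197]
ft_force: [-0.4, 0.9, -0.3]
width: 78.9
```

```bash
python3 g.py 483.5 100.7 76 -0.2; python3 -c "
from m import *
for n in('side','top'):
  d=shot(n,n[0]+'13')
  for b in blobs(d,(105,130,60),(125,255,255)):print(*b)
  for b in blobs(d,(50,120,50),(80,255,255))+blobs(d,(5,150,80),(18,255,255)):print('gr/or',b[0],b[3])
im=cv2.imread('pics/s13.png')
cv2.imwrite('pics/s13c.png',cv2.resize(im[180:380,100:300],(600,600)))"
```

```text
now [456.405 -35.91  238.528] yaw -0.19060646077993637 toolx [-0.011 -0.059 -0.998] F [-0.366  0.933 -0.257] w 78.91916729708792 t 48.7833 q [-0.064  0.158  1.967 -0.07   1.025  0.163]
turn 0.009393539220063696 shift(cur axes) [153.897 148.752   0.678] shift(after turn) [153.897 148.751  -0.719] rows>= 5.132778715411826
[247.9 247.1] [240, 239, 17, 17, 229] 104.64273440088068 [485.  101.3 104.2] [35.4 33.   5.1] 146
[222.6 270.3] [216, 263, 15, 16, 187] 90.671225060223 [500.1 173.9  90.4] [28.7 30.3  5.5] 117
[197.4 296.8] [191, 291, 13, 13, 129] 66.23793925405114 [513.2 244.9  65.9] [21.7 22.3  5.3] 73
[167.3 313.1] [157, 303, 21, 21, 340] 94.93372305407652 [525.6 314.   94.5] [38.2 36.7  5.1] 232
gr/or [323.8 107. ] [ 517.8 -233.5  268.5]
gr/or [237.8 170.9] [ 683.  -107.3   90.6]
[ 85.6 212.7] [76, 205, 20, 17, 256] 95.45035860511018 [522.2 312.1  94.9] [34.4 37.6  4.9] 178
[121.  219.7] [116, 215, 11, 11, 94] 66.24368751248089 [509.8 242.7  66.2] [21.3 20.9  5.7] 67
gr/or [405.5 175.6] [ 606.3 -421.5  101.6]
gr/or [271.6 148.6] [ 678.9 -107.5   91.5]
```

View pics/s13c.png

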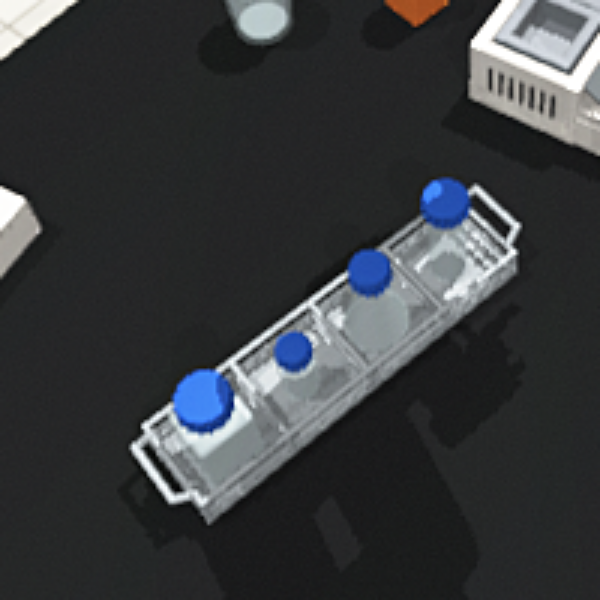

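View pics/t13.png

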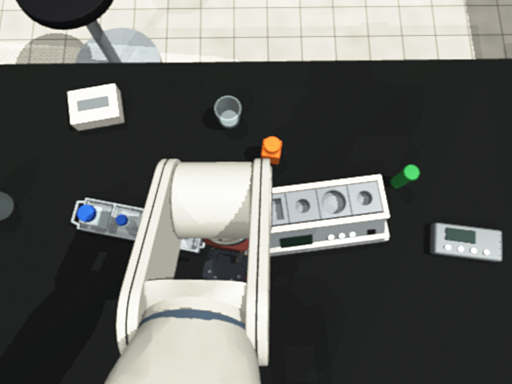

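All four vessels stand upright, with caps at side-view crop (205,400), (293,350), (370,272) and (445,203). The tops measure 95, 66, 90.5 and 104.5, about 2 mm high as before. The bath is empty and the look-alikes have not moved. The gripper is clear at z = 238, so I'm handing in.

```bash
python3 -c "
from h import *
print(ctrl.close_job())"
```

```text
the job is handed in; nothing more can be done
None
```

I moved all four vessels from the bath to the rack in their original order, left to right: square bottle, vial, flask, tube. I lowered each one until the wrist force showed it standing on the rack floor (about 9–21 N), then released it. I handed the job in at about 49 s of the 112 s allowed.

**Last checks:**
- **Position:** in the side view each cap is within about 2 mm of its compartment centre. In the top view the square bottle is about 4 mm off, and the arm hid the flask and tube. All four are upright.
- **Height:** tops measured 95, 66, 90.5 and 104.5 mm. These are 1.5–2 mm above the sizes given plus the 3 mm floor, the same camera bias I saw at the start.
- **Scene:** the bath is empty, the look-alikes have not moved, and the gripper was clear of everything at hand-in.

**What disagreed:**
- **Tilt:** the gripper tilted by up to about 5° on the return moves. I brought the tilt across the jaws back to under 1° before each grasp. About 2–4° about the jaw axis stayed for the flask and tube, which did not tilt the vessels.
- **Vial contact:** the vial touched the floor about 1 mm lower than predicted, probably because the gripper crept up slightly while closing.

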